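# Lock the printer control box with the blade key

### The arm

A 6-joint arm with a two-finger parallel gripper is mounted at the origin on the work surface. World frame = base frame: x ahead of the robot, y to its left, z up, the work surface at z = 0. Lengths are in m, angles in degrees, forces in N, time in s.
With the tool pointing down it reaches from about 0.425 to 1.125 m from the base axis. Payload 14.9 kg.
Tool frame: the origin (TCP) lies between the finger pads; the fingertips stand 25 mm ahead of it and the grasp point (between the pads) lies 6 mm ahead of it; z points along the fingers, y is the direction in which the jaws open and shut (so a half turn about z gives the same grasp; the last joint's range is limited). The gripper opens to 91 mm and grips with 3 to 60 N. Pads are 32 mm wide; open, the fingers measure 118 mm over their backs; the gripper's body (76 mm by 178 mm) begins 60 mm behind the grasp point.
Start: joints at [69.196, 21.709, 99.362, -0, 58.929, -1.908], TCP at [0.227, 0.662, 0.239] pointing down, gripper open.
Joint ranges: [-158.91, 158.91], [-42.39, 125.64], [0.06, 152.35], [-60.88, 240.88], [17.5, 164.5], [-176.32, 176.32]. Speed limits (degrees/s): [108.29, 108.29, 136.94, 180, 180, 180].

### API

Orientations are given as a 3x3 rotation matrix whose columns are the frame's x, y, z axes.
In Python, from cell import r gives the robot as it stands. The module is installed in compiled form; this text tells all that it offers.
- The arm moves only by the tool move_arm, never from a script. Its argument "motion" is text: rows parted by semicolons, each of 4 numbers parted by spaces: the shift along the world's x, y, z in cm, then the turn about the world's z in rad. In form: tx ty tz yaw; .... A call has 1 to 10 rows; each row shifts and turns the commanded pose from where the row before left it; what a row does not reach is not made up. A row lasts 1/10 s, in which the tool goes at most 50 mm and 8.59 degrees, less where a joint would pass 70% of its speed; a pose out of reach is approached as far as the arm can. A call is refused whole if a number of a shift passes 5 or a number of a turn 0.15, either way. A call with a gripper value outside its range is refused whole. "claw" is the finger opening in cm, from 0 to 9.12, set as the call begins (left out, the last holds). The fingers move at their own pace and stop on an object; "force" is the grip in N (left out, the last holds). Time passes only in rows, so rows that do not move let the fingers close. It gives the time, the measured TCP pose, the force and the opening at its end, in the units of the state.
- r.sense(): the state, without advancing time (a new reading comes with each control period).
- r.capture(name): name is "scene" or "top" or "wrist"; returns the picture (400x640x3 uint8, blue, green, red); there is no depth.
- r.camera_params(name): a dict with "mtx" (3x3 intrinsics, pixels), "k1" (the pictures are not rectified: a ray, as slopes to the right and down, at radius r is drawn at 1 + k1 r^2 times it, then the intrinsics apply), "xyz" and "orientation" of the camera in the world; the wrist camera has in their place "hand_eye" (4x4, takes a point from camera to tool coordinates, whose origin is the TCP and whose axes are the flange's). Camera axes: x right, y down, z forward; pixel columns grow to the right and rows downward; lengths in m; the calibration is good to about 2 mm. A picture is of the moment at which its call begins: read the wrist's pose just before it. camera_params takes no time and is no camera call.
- r.job_done(): hands the job in, once; it reports no verdict.
The state is a dict: "time_s": time; "q": joint angles; "dq": joint speeds; "tau": joint torques, N m; "position": TCP position; "eef_rot": TCP orientation; "ft_force": force on the tool from outside, world axes, zero at the start; "torque": the same for the moment, N m; "width": finger opening in m.
Only numpy, scipy, OpenCV 4.12 (cv2) and the standard library are available. Lean on these libraries where they do the work, as an engineer would, in place of code of your own. Each camera call takes 0.05 s, during which the arm holds its last target.

### The job

Take the yellow blade key from its stand and use it to lock the lid of the 3D printer's control box: with the blade in the slot, push the orange lock in and turn it about a quarter turn clockwise until you just feel the stop, so that it springs back up, seated, at the green mark when you ease off; do not force it. Then stand the key back in its stand; touch the box and lock with nothing but the key, and leave the other things where they are.

Things in the scene. Friction and masses are not known exactly. Their poses are not given: they have to be found in the camera images.
- box: navy sheet-steel control box with a light-grey lid, 194 x 174 mm and 80 mm high, fixed to the desk. Origin at the centre of its underside, z up. On the lid sits a grey collar ring (86 mm across, 15 mm high) round the lock. A red mark on the lid lies towards the box's +x from the lock (open), a green mark towards its -y (locked).
- lock_top (a point): centre of the top face of the orange slotted lock disc, 68 mm across, on the box's vertical centre line, 101 mm above the desk while up; it moves down as the lock is pressed in, and turns with it. x axis along the slot (48 mm long, 7 mm wide, 11 mm deep, black floor), z up.
- lock (a joint): angle of the lock: 0 open (slot at the red mark), growing clockwise from above. Locked is a quarter turn on, near 1.571, but stop and seat lie up to 0.12 rad either side of that from box to box, unseen: feel for it. The lock rises only in the last 0.06 rad before the stop. Turning takes 0.05 to 0.15 N m; 0.2 to 0.3 more at the stop is plenty, far more strains it. Blade play 0.05 rad each way.
- plunger: spring plunger inside the box that carries the lock; origin at the centre of the box's underside while up, sinks 7 mm at most (spring 6 N at first, 13 N at the bottom). Spring bayonet: to turn past 0.05 to 0.3 rad the lock must be pressed in over 5 mm; between the ends a rib keeps it 5 mm down even if let go; at the locked end the spring lifts it to full height again, which secures it.
- key_grip (a point): centre of the loose key's yellow handle, 50 (x) x 26 (y) x 72 (z) mm: grip across y. Key x: along the blade's width, y: through its thickness, z: from blade to handle; half a turn about z makes no difference. Under the handle a black shoulder, 62 x 30 x 10 mm, then a steel blade 40 mm wide, 5 mm thick, 33 mm long, its last 5 mm 3.5 mm thick. 115 mm long, 0.11 to 0.23 kg.
- key_tip (a point): middle of the blade's end, 79 mm below the handle's centre along the key's z axis
- stand_mouth (a point): centre of the mouth of the key stand's slot: a fixed grey block 80 (x) x 66 (y) mm, 45 mm high, whose slot (47 mm along its x, 13 mm along its y, 40 mm deep) takes the blade; the key's shoulder then rests on the block's top (blade tip 12 mm above the desk, handle centre 91 mm). z up.
- stand: the key stand itself, origin at the centre of its underside, axes as those of its mouth
- spool: small black filament spool lying flat, 150 mm across and 44 mm high, loose bystander; origin at the centre of its underside
- roll: white paper-covered roll standing on end, 64 mm across and 55 mm high, loose bystander; origin at the centre of its underside
- scraper: spatula-like print scraper lying on the desk, loose bystander; origin at its underside
Not all that is in view belongs to the job. Of the things that look like the part that bears key_grip, the largest one is meant.

How it is judged:
By the outcome, as a careful person would: the job done as asked, in the order asked, and still so for the second after the job is handed in, with the robot touching nothing.
It also fails if it takes over 72 s, if anything falls off the work surface, if the arm or the gripper's body presses on something with over 40 N, if the wrist force passes 120 N, or if a joint passes its speed limit or range.

## Working session

There is one attempt and no reset: what is moved stays moved. The work goes in short steps, Python scripts to look and compute and a tool call to move; the robot and the scene stay as the last step left them, time stands still between calls to the robot, and variables do not carry over. Pictures are saved under pics/ and viewed, and the job is handed in when it is done.

Besides the shell and the picture viewer there is one more tool, called after "Call:" by a JSON object that holds its "fn" and its "kwargs". move_arm: Moves the arm, as the interface text tells. Its arguments: {"type":"object","properties":{"motion":{"type":"string"},"claw":{"type":"number"},"force":{"type":"number"}},"required":["motion"]}

```bash
mkdir -p pics
cat > h.py <<'E'
import numpy as np, cv2
from cell import r
def ray(name,uv,pose=None):
    c=r.camera_params(name); K=np.array(c['mtx']); k=c['k1']
    d=cv2.undistortPoints(np.array([[uv]],float),K,np.array([k,0,0,0,0]))[0,0]
    d=np.array([d[0],d[1],1.])
    if 'xyz' in c: R=np.array(c['orientation']);p=np.array(c['xyz'])
    else:
        s=pose or r.sense();T=np.eye(4);T[:3,:3]=s['eef_rot'];T[:3,3]=s['position'];M=T@np.array(c['hand_eye']);R=M[:3,:3];p=M[:3,3]
    return p,R@d
def at_z(name,uv,z,pose=None):
    p,d=ray(name,uv,pose); return p+d*(z-p[2])/d[2]
def proj(name,P,pose=None):
    c=r.camera_params(name); K=np.array(c['mtx'])
    if 'xyz' in c: R=np.array(c['orientation']);p=np.array(c['xyz'])
    else:
        s=pose or r.sense();T=np.eye(4);T[:3,:3]=s['eef_rot'];T[:3,3]=s['position'];M=T@np.array(c['hand_eye']);R=M[:3,:3];p=M[:3,3]
    q=R.T@(np.array(P)-p); x=q[:2]/q[2]; x=x*(1+c['k1']*(x@x)); return K[:2,:2]@x+K[:2,2]
E
python3 - <<'E'
from h import *
for n in('scene','top','wrist'):
    cv2.imwrite(f'pics/{n}0.png',r.capture(n)); print(r.camera_params(n))
s=r.sense();print(s)
E
```

```text
{'mtx': array([[428.27740036,   0.        , 314.41181685],
       [  0.        , 428.27740036, 196.18813024],
       [  0.        ,   0.        ,   1.        ]]), 'k1': -0.011471135280047723, 'xyz': array([ 1.18764666, -0.12736417,  0.91132239]), 'orientation': array([[ 0.29242619,  0.78203312, -0.55037363],
       [ 0.95628239, -0.24112783,  0.16547316],
       [-0.00330491, -0.57470129, -0.81835659]])}
{'mtx': array([[418.29453956,   0.        , 317.08485693],
       [  0.        , 418.29453956, 200.19395552],
       [  0.        ,   0.        ,   1.        ]]), 'k1': -0.07627451373325696, 'xyz': array([0.45476434, 0.04574578, 1.19864954]), 'orientation': array([[ 0.02478304, -0.99019176,  0.13749938],
       [-0.99967143, -0.0236466 ,  0.00989256],
       [-0.00654413, -0.13769937, -0.99045245]])}
{'mtx': array([[309.99794909,   0.        , 319.33762867],
       [  0.        , 309.99794909, 197.62024005],
       [  0.        ,   0.        ,   1.        ]]), 'k1': -0.044198292390027094, 'hand_eye': array([[-3.52595695e-04, -9.61354335e-01, -2.75313854e-01,
         7.75199576e-02],
[... 317 characters left out ...]
01,  9.93882146e+01, -1.03588795e-03,
        5.89272210e+01, -1.90699598e+00]), 'dq': array([-0.06976263, -0.08717576, -0.09934278, -0.00186006,  0.0544715 ,
       -0.05519619]), 'tau': array([ 7.93138352e-04, -7.64108706e+01, -4.34654081e+01,  6.50833966e-02,
        4.09248937e-02,  7.11223174e-05]), 'position': array([0.22659467, 0.66201295, 0.23841136]), 'eef_rot': array([[-9.46110639e-01,  3.23843442e-01, -2.89877134e-04],
       [ 3.23843571e-01,  9.46110295e-01, -8.06585965e-04],
       [ 1.30481663e-05, -8.56994409e-04, -9.99999633e-01]]), 'ft_force': array([-0.67282033,  0.28685538,  0.48975563]), 'torque': array([0.02409461, 0.06996519, 0.01434607]), 'width': 0.09098315307960587}
```

View pics/scene0.png

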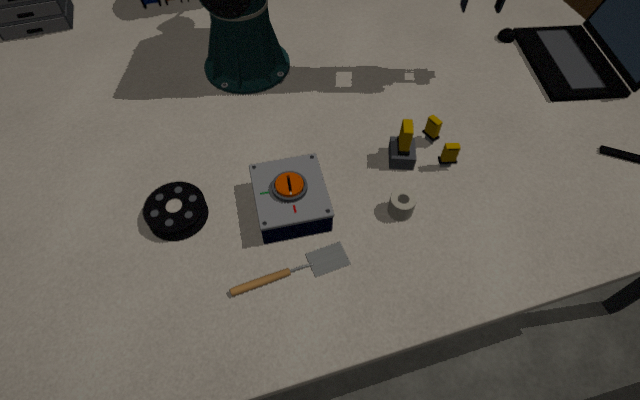

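View pics/top0.png

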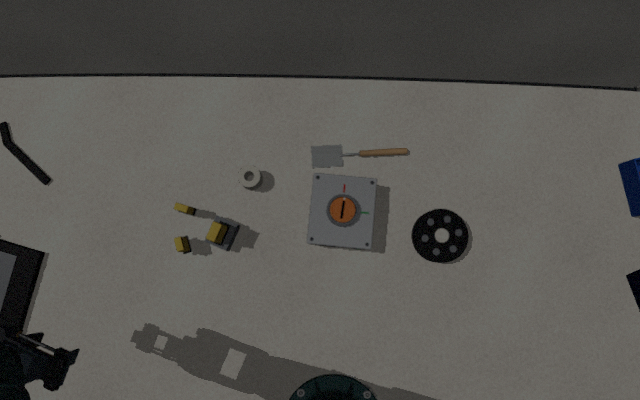

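View pics/wrist0.png

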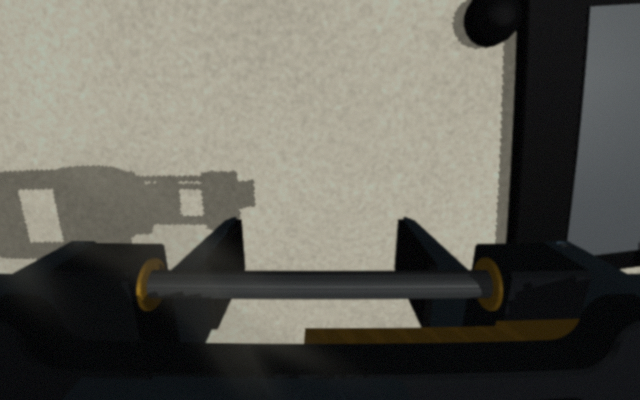

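The scene view shows the key in its stand at about (404,140), with two smaller keys loose at (432,127) and (450,153). The lock is at about (290,185). In the top view the key is at (220,233) and the lock at (342,210). I'll enlarge both.

Run:
```python
from h import *
t=cv2.imread('pics/top0.png');s=cv2.imread('pics/scene0.png')
z=lambda im,x,y,w,h,f:cv2.resize(im[y:y+h,x:x+w],None,fx=f,fy=f,interpolation=cv2.INTER_CUBIC)
cv2.imwrite('pics/t_key.png',z(t,170,195,80,60,10))
cv2.imwrite('pics/t_box.png',z(t,300,165,90,90,6))
cv2.imwrite('pics/s_key.png',z(s,375,105,100,75,8))
cv2.imwrite('pics/s_box.png',z(s,240,145,100,100,6))
print(at_z('top',(342,210),.101),at_z('scene',(289.5,185),.101))
print(at_z('top',(217,232),.127),at_z('scene',(407,122),.127))
```

```text
[ 0.58258138 -0.00971207  0.101     ] [ 0.59458303 -0.01018158  0.101     ]
[0.51468587 0.3121492  0.127     ] [0.50879617 0.3241934  0.127     ]
```

View pics/t_key.png

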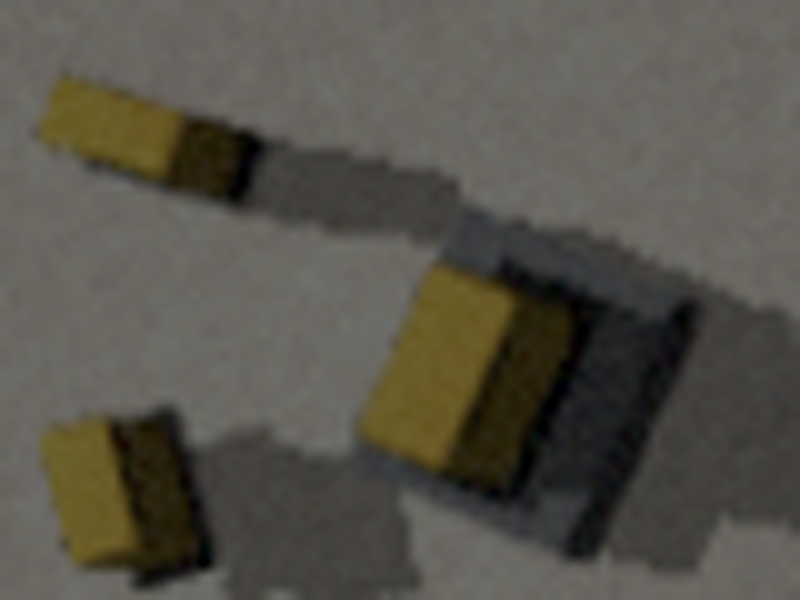

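View pics/t_box.png

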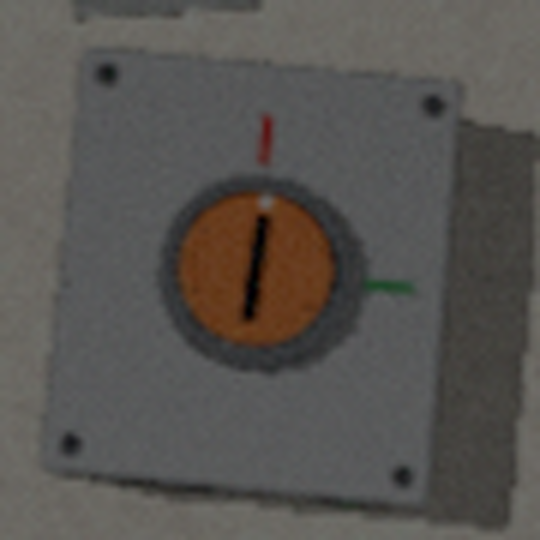

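View pics/s_key.png

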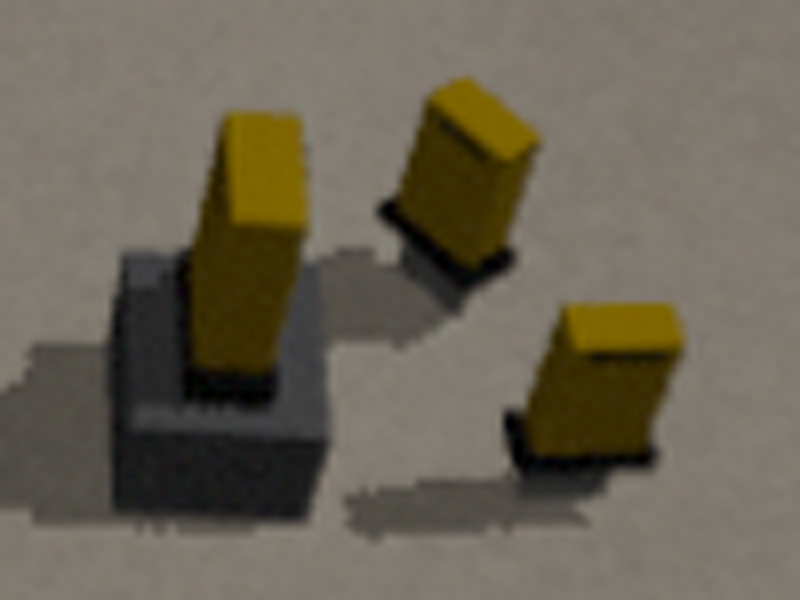

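View pics/s_box.png

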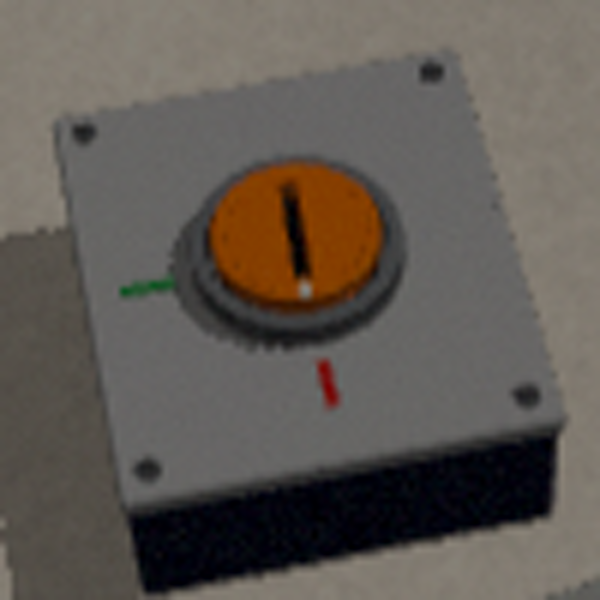

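Run:
```python
from h import *
o=lambda x,y,ox,oy,f:((x+.5)/f-.5+ox,(y+.5)/f-.5+oy)
K=[at_z('top',o(x,y,170,195,10),.127)[:2] for x,y in((436,265),(515,300),(440,470),(360,430))]
K2=[at_z('scene',o(x,y,375,105,8),.127)[:2] for x,y in((228,113),(300,115),(308,225),(235,220))]
for k in(K,K2):
    k=np.array(k);print(k.mean(0),[np.linalg.norm(k[i]-k[(i+1)%4]) for i in range(4)]);
    for a,b in((0,3),(1,2),(0,1),(3,2)): d=k[a]-k[b];print(np.degrees(np.arctan2(d[1],d[0]))%180)
# box lid corners z=.08 top: 
B=[at_z('top',o(x,y,300,165,6),.08)[:2] for x,y in((85,48),(462,82),(430,505),(43,468))]
B2=[at_z('scene',o(x,y,240,145,6),.08)[:2] for x,y in((58,122),(455,50),(565,420),(128,502))]
for k in(B,B2):
    k=np.array(k);print('box',k.mean(0),[np.linalg.norm(k[i]-k[(i+1)%4]) for i in range(4)]);
    for a,b in((0,3),(1,2),(0,1),(3,2)): d=k[a]-k[b];print(np.degrees(np.arctan2(d[1],d[0]))%180)
print('lock',at_z('top',o(256,269,300,165,6),.101),at_z('scene',o(296,232,240,145,6),.101))
for n,a,b,off in(('top',(265,208),(248,318),(300,165)),('scene',(290,183),(303,280),(240,145))):
    a,b=[at_z(n,o(*p,*off,6),.101)[:2] for p in(a,b)];d=a-b if n=='top' else b-a;print('slot',(a+b)/2,np.linalg.norm(d),np.degrees(np.arctan2(d[1],d[0])))
```

```text
[0.5165963  0.32184107] [np.float64(0.02277230686949172), np.float64(0.04743999997380767), np.float64(0.023480625523809695), np.float64(0.04646776488814729)]
158.03345187868027
158.8651370659901
68.04623692491201
65.68500900802111
[0.52092417 0.32158191] [np.float64(0.022980594595636096), np.float64(0.04822960149847992), np.float64(0.022645259749175216), np.float64(0.0469658829884329)]
158.83115358568307
158.4388027314839
70.63962249177928
67.47144090778018
box [ 0.58462495 -0.01110017] [np.float64(0.17179221327622426), np.float64(0.19157721295442415), np.float64(0.17247885978884064), np.float64(0.19093466165184744)]
175.87398317635993
176.07983869541079
86.12934881938975
85.91529289228419
box [ 0.58947613 -0.00918015] [np.float64(0.17016994591747667), np.float64(0.19150950808376607), np.float64(0.16907995584796248), np.float64(0.18890719808597253)]
175.97961053302444
175.65114286142773
86.2444577577358
85.3653793525258
lock [ 0.58414745 -0.01034623  0.101     ] [ 0.58920353 -0.01015849  0.101     ]
slot [ 0.58688398 -0.01053445] 0.049398897964156425 -7.763211436153647
slot [ 0.58870057 -0.00985569] 0.04820476897200401 -8.95160399430756
```

Call:
{"fn": "move_arm", "kwargs": {"motion": "2.9 -3.4 0.1 -0.005;2.9 -3.4 0.1 -0.005;2.9 -3.4 0.1 -0.005;2.9 -3.4 0.1 -0.005;2.9 -3.4 0.1 -0.005;2.9 -3.4 0.1 -0.005;2.9 -3.4 0.1 -0.005;2.9 -3.4 0.1 -0.005;2.9 -3.4 0.1 -0.005;2.9 -3.4 0.1 0", "claw": 6, "force": 50}}

```text
time_s: 1.15
position: [0.5176, 0.3207, 0.2489]
eef_rot: [[-0.931, 0.366, -0.0], [0.366, 0.931, -0.0], [0.0, -0.0, -1.0]]
ft_force: [0.3, -0.2, 0.2]
width: 0.06
```

Call:
{"fn": "move_arm", "kwargs": {"motion": "0 0 0 0;0 0 0 0"}}

```text
time_s: 1.35
position: [0.517, 0.3216, 0.2487]
eef_rot: [[-0.93, 0.368, -0.0], [0.368, 0.93, -0.0], [0.0, -0.0, -1.0]]
ft_force: [-0.7, 0.8, 0.6]
width: 0.0604
```

Run:
```python
from h import *
import json
s=r.sense();im=r.capture('wrist');cv2.imwrite('pics/w1.png',im);print(s['position'],s['eef_rot'],s['q'],s['time_s'])
json.dump({k:np.array(s[k]).tolist() for k in('position','eef_rot')},open('w1.json','w'))
for z in(.127,):print(proj('wrist',(.5185,.3217,z),s))
```

```text
[0.51700899 0.32159893 0.2487292 ] [[-9.29889141e-01  3.67839683e-01 -3.91284699e-04]
 [ 3.67839730e-01  9.29889203e-01 -5.12353286e-05]
 [ 3.45005030e-04 -1.91573233e-04 -9.99999922e-01]] [ 2.96866271e+01  1.29711587e+01  1.09878112e+02  1.01783552e-02
  5.71716595e+01 -3.87364435e+01] 1.35
[320.62792783 199.75002842]
```

View pics/w1.png

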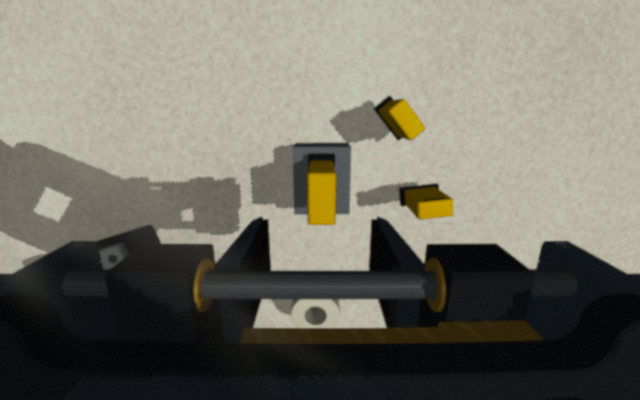

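Run:
```python
import cv2
im=cv2.imread('pics/w1.png');cv2.imwrite('pics/w1z.png',cv2.resize(im[135:235,280:365],None,fx=6,fy=6,interpolation=cv2.INTER_CUBIC))
```

```text
(no output)
```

View pics/w1z.png

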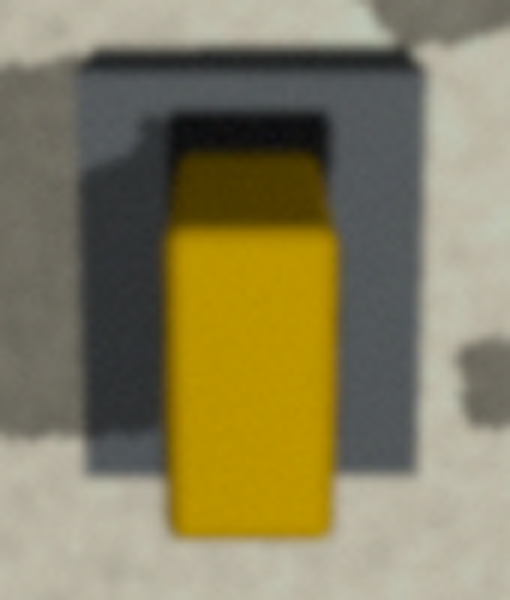

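Run:
```python
from h import *
import json
s=json.load(open('w1.json'))
o=lambda x,y:((x+.5)/6-.5+280,(y+.5)/6-.5+135)
R=np.array(s['eef_rot']);p=np.array(s['position'])
for nm,z,c in(('key',.127,((166,226),(338,226),(332,538),(172,538))),('stand',.045,((79,68),(421,68),(415,475),(86,475)))):
    k=np.array([at_z('wrist',o(*q),z,s) for q in c]);print(nm,k.mean(0),[np.linalg.norm(k[i]-k[(i+1)%4]) for i in range(4)])
    for a,b in((0,3),(1,2)): d=k[a]-k[b];print(np.degrees(np.arctan2(d[1],d[0]))%180)
    print('tool', R.T@(k.mean(0)-p))
```

```text
key [0.51805274 0.32280438 0.127     ] [np.float64(0.02524533942386374), np.float64(0.04883243884362151), np.float64(0.024639894955330366), np.float64(0.04882946953984408)]
158.8667455995638
158.15633421799438
tool [-0.00056916  0.00152819  0.12172872]
stand [0.52007047 0.32229408 0.045     ] [np.float64(0.06408085246614781), np.float64(0.08050538904173962), np.float64(0.0654913517487914), np.float64(0.08048859508049662)]
158.0617754039261
159.06571608384354
tool [-0.00266142  0.00181157  0.20372795]
```

Call:
{"fn": "move_arm", "kwargs": {"motion": "0.1 0.1 -3 0;0 0 -3 0;0 0 -3 0;0 0 -3 0;0 0 -2 0;0 0 -1 0;0 0 0 0"}}

```text
time_s: 2.1
position: [0.5166, 0.3237, 0.0979]
eef_rot: [[-0.931, 0.365, -0.002], [0.365, 0.931, -0.001], [0.001, -0.002, -1.0]]
ft_force: [0.3, 0.1, 0.1]
width: 0.0604
```

Call:
{"fn": "move_arm", "kwargs": {"motion": "0 0 0 0;0 0 0 0;0 0 0 0;0 0 0 0;0 0 0 0", "claw": 0, "force": 50}}

```text
time_s: 2.6
position: [0.5179, 0.3234, 0.0994]
eef_rot: [[-0.931, 0.366, 0.001], [0.366, 0.931, 0.0], [-0.0, 0.0, -1.0]]
ft_force: [-1.9, -1.4, 6.8]
width: 0.0256
```

Call:
{"fn": "move_arm", "kwargs": {"motion": "0 0 0.5 0;0 0 2 0;0 0 3 0;0 0 3 0;0 0 3 0;0 0 3 0;0 0 2 0;0 0 1 0;0 0 0 0;0 0 0 0"}}

```text
time_s: 3.6
position: [0.5173, 0.323, 0.2729]
eef_rot: [[-0.931, 0.366, -0.001], [0.366, 0.931, -0.001], [0.001, -0.001, -1.0]]
ft_force: [-0.2, 0.6, -1.7]
width: 0.0262
```

Run:
```python
from h import *
import json
s=r.sense();im=r.capture('wrist');cv2.imwrite('pics/w2.png',im);print(s['position'],s['eef_rot'],s['q'],s['time_s'],s['torque'])
sc=r.capture('scene');cv2.imwrite('pics/s2.png',cv2.resize(sc[20:220,350:550],None,fx=3,fy=3))
```

```text
[0.51728582 0.3230381  0.27293291] [[-9.30581043e-01  3.66084608e-01 -9.90596795e-04]
 [ 3.66085252e-01  9.30581144e-01 -5.67718430e-04]
 [ 7.13997720e-04 -8.90950887e-04 -9.99999348e-01]] [ 2.97947191e+01  1.14870645e+01  1.08898118e+02 -2.99255899e-05
  5.96802350e+01 -3.87308920e+01] 3.6 [0.00301484 0.05611869 0.04359592]
```

View pics/w2.png

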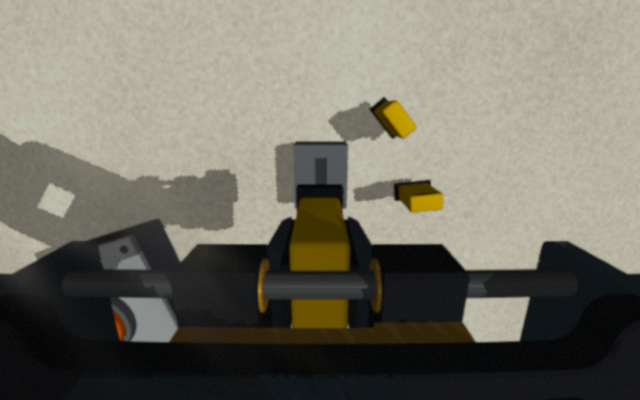

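View pics/s2.png

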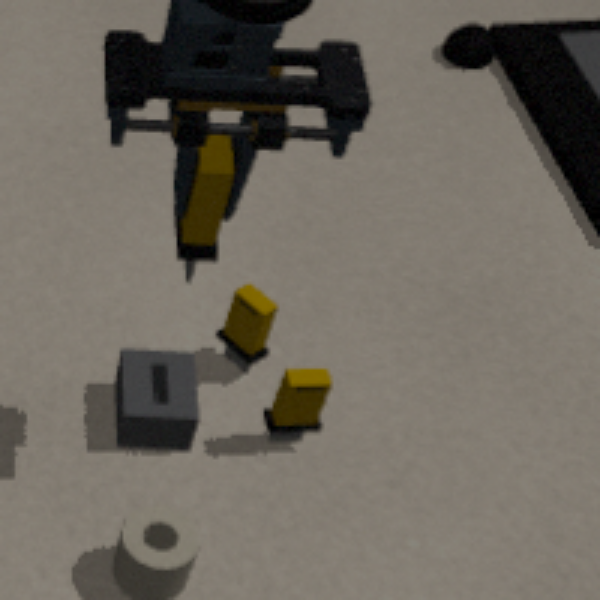

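Call:
{"fn": "move_arm", "kwargs": {"motion": "1.9 -4.3 0 0.03;1.9 -4.3 0 0.03;1.9 -4.3 0 0.03;1.9 -4.3 0 0.03;1.9 -4.3 0 0.03;1.9 -4.3 0 0.03;1.9 -4.3 0 0.03;1.9 -4.3 0 0.02;0 0 0 0;0 0 0 0"}}

```text
time_s: 4.7
position: [0.6694, -0.0216, 0.2725]
eef_rot: [[-0.989, 0.146, -0.002], [0.146, 0.989, 0.0], [0.002, -0.0, -1.0]]
ft_force: [0.0, 0.5, -1.5]
width: 0.0258
```

Run:
```python
from h import *
import json
s=r.sense();im=r.capture('wrist');cv2.imwrite('pics/w3.png',im);print(s['position'],s['eef_rot'],s['q'],s['time_s'],s['torque'],s['ft_force'])
json.dump({k:np.array(s[k]).tolist() for k in('position','eef_rot')},open('w3.json','w'))
u,v=[int(a) for a in proj('wrist',(.586,-.01,.101),s)];print(u,v)
x,y=max(u-50,0),max(v-50,0);print(x,y)
cv2.imwrite('pics/w3z.png',cv2.resize(im[y:y+100,x:x+100],None,fx=6,fy=6,interpolation=cv2.INTER_CUBIC))
```

```text
[ 0.66940439 -0.02156971  0.27250075] [[-9.89262010e-01  1.46139355e-01 -1.99120925e-03]
 [ 1.46139099e-01  9.89264014e-01  2.74348956e-04]
 [ 2.00992484e-03 -1.95905269e-05 -9.99997980e-01]] [-3.84215292e+00  1.70377105e+01  1.01903504e+02  9.17594534e-03
  6.11736704e+01 -8.54433218e+01] 4.7 [ 0.02122335  0.03280007 -0.02791698] [ 0.01630696  0.46231747 -1.45373932]
319 102
269 52
```

View pics/w3.png

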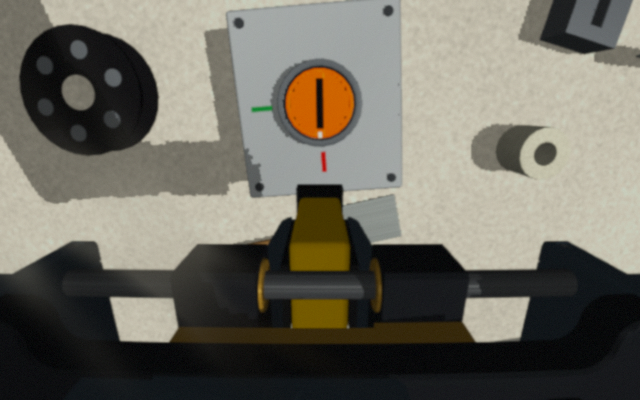

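View pics/w3z.png

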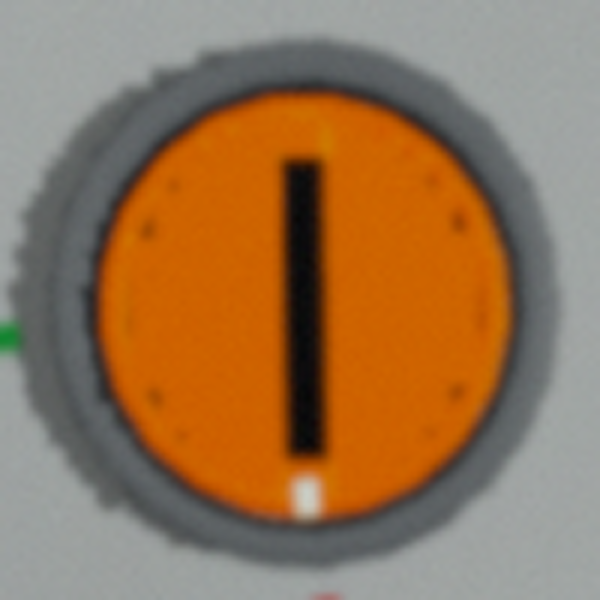

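Run:
```python
from h import *
import json
s=json.load(open('w3.json'))
o=lambda x,y:((x+.5)/6-.5+269,(y+.5)/6-.5+52)
a=at_z('wrist',o(302,158),.101,s);b=at_z('wrist',o(307,456),.101,s);d=b-a
print('slot',(a+b)/2,np.linalg.norm(d),np.degrees(np.arctan2(d[1],d[0])))
e=[at_z('wrist',o(*q),.101,s) for q in((102,306),(512,306),(307,91),(307,520))]
print('disc',np.mean(e,0),np.linalg.norm(e[0]-e[1]),np.linalg.norm(e[2]-e[3]))
# box corners in full image
k=np.array([at_z('wrist',q,.08,s) for q in((228,12),(399,0),(401,186),(251,196))]);print('box',k[1:].mean(0))
R=np.array(s['eef_rot']);print('toolx',np.degrees(np.arctan2(R[1,0],R[0,0])),np.array(s['position'])-(a+b)/2)
# key shoulder pixel check: handle lower-front edges
p=np.array(s['position'])
for t in ((0.025,.013,.0),( .025,-.013,0)):
  pass
print([proj('wrist',p+R@np.array(q),s) for q in((.031,-.015,.0544),(.031,.015,.0544),(.025,-.013,.0444),(.025,.013,.0444))])
im=cv2.imread('pics/w3.png');cv2.imwrite('pics/w3k.png',cv2.resize(im[170:250,270:370],None,fx=6,fy=6,interpolation=cv2.INTER_CUBIC))
```

```text
slot [ 0.58656404 -0.00985611  0.101     ] 0.04726200070564181 -7.426704598300162
disc [ 0.58641804 -0.00942554  0.101     ] 0.06741405810297324 0.06804918853405945
box [0.62114782 0.01625484 0.08      ]
toolx 171.5967354440321 [ 0.08284035 -0.0117136   0.17150075]
[array([297.69839339, 181.76017514]), array([342.77825443, 181.73981786]), array([299.96447286, 194.44197086]), array([340.6087013 , 194.42249063])]
```

View pics/w3k.png

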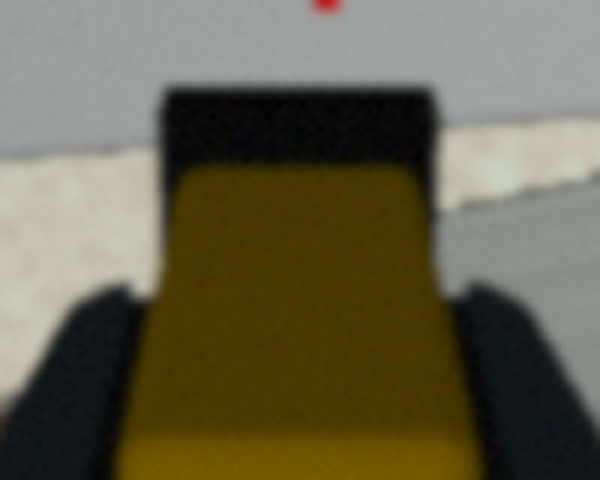

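Call:
{"fn": "move_arm", "kwargs": {"motion": "-2 0.25 0 0.005;-2 0.3 0 0.005;-2 0.3 0 0.007;-2.2 0.3 0 0;-0.1 0 -2 0;0 0 -2.5 0;0 0 -2 0;0 0 -1 0;0 0 0 0;0 0 0 0"}}

```text
time_s: 5.75
position: [0.5869, -0.0088, 0.1995]
eef_rot: [[-0.992, 0.127, 0.0], [0.127, 0.992, 0.0], [-0.0, 0.0, -1.0]]
ft_force: [0.5, 0.6, -0.9]
width: 0.0258
```

Run:
```python
from h import *
s=r.sense();R=s['eef_rot'];print(s['position'],np.degrees(np.arctan2(R[1,0],R[0,0])),s['time_s'],s['torque'],s['ft_force'])
im=r.capture('scene');cv2.imwrite('pics/s4.png',cv2.resize(im[120:240,230:350],None,fx=5,fy=5,interpolation=cv2.INTER_CUBIC))
im=r.capture('wrist');cv2.imwrite('pics/w4.png',im)
for t in [(.02,0,.0874),(-.02,0,.0874),(.02,.0017,.0874),(.02,-.0017,.0874),(.02,.0025,.0544)]:print(proj('wrist',s['position']+R@np.array(t),s),proj('scene',s['position']+R@np.array(t)))
```

```text
[ 0.58691399 -0.00877925  0.19950104] 172.71003358371945 5.75 [-0.02205086  0.00137074 -0.03827488] [ 0.52499267  0.55261065 -0.9272799 ]
[320.09834589 185.95529322] [287.85074026 172.92452488]
[320.08208191 233.74614673] [290.15363292 186.29931715]
[322.28506445 185.95430409] [288.56129956 172.82782416]
[317.91160428 185.95633368] [287.13996139 173.02125722]
[323.94351908 197.64846298] [288.15094104 163.92727104]
```

View pics/s4.png

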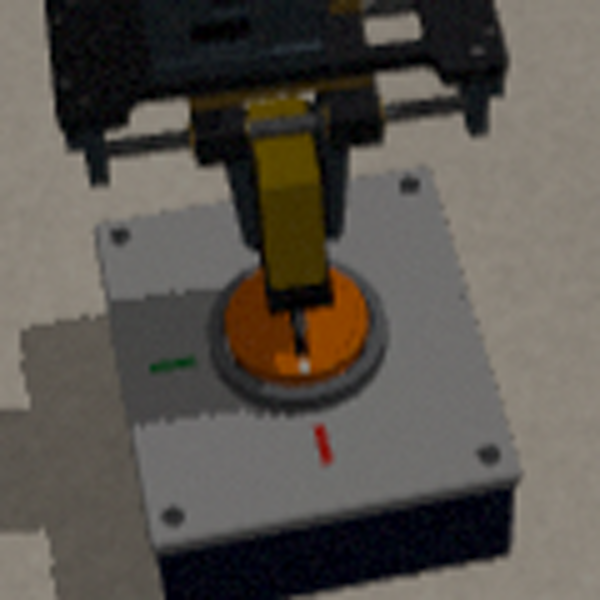

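View pics/w4.png

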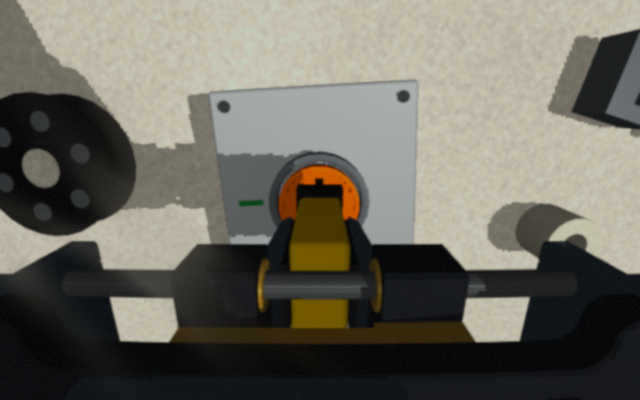

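Run:
```python
from h import *
im=cv2.imread('pics/w4.png');cv2.imwrite('pics/w4z.png',cv2.resize(im[145:245,265:375],None,fx=7,fy=6.0,interpolation=cv2.INTER_CUBIC))
s=r.sense()
print(proj('wrist',(.5866-.0238,-.0098+.0031,.101),s),proj('wrist',(.5866-.0238,-.0110+.0031,.101),s))
```

```text
[319.0463295  176.87272261] [317.57585001 177.05804928]
```

View pics/w4z.png

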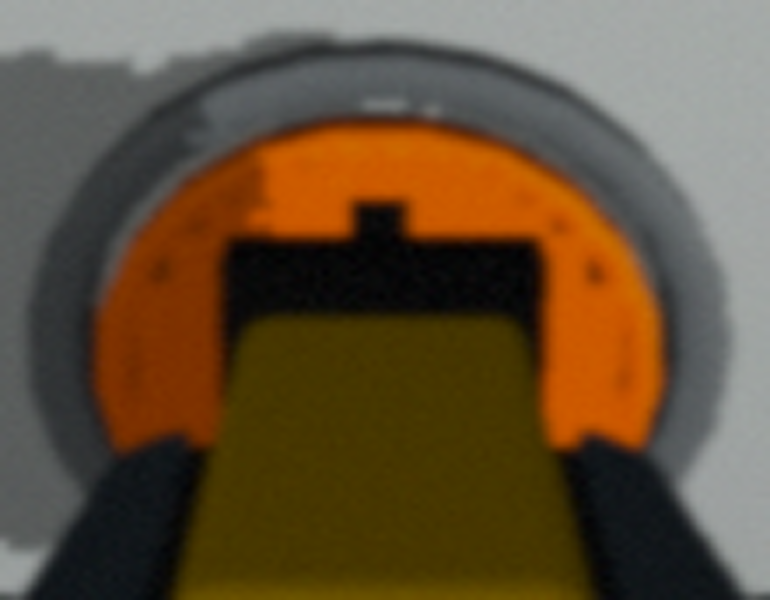

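Call:
{"fn": "move_arm", "kwargs": {"motion": "0 -0.07 -0.4 0;0 0 -0.4 0;0 0 -0.2 0;0 0 0 0;0 0 0 0"}}

```text
time_s: 6.35
position: [0.5867, -0.0099, 0.1889]
eef_rot: [[-0.992, 0.128, -0.0], [0.128, 0.992, 0.0], [0.0, -0.0, -1.0]]
ft_force: [0.8, 0.1, -1.6]
width: 0.026
```

Call:
{"fn": "move_arm", "kwargs": {"motion": "0 0 -0.2 0;0 0 -0.1 0;0 0 0 0"}}

```text
time_s: 6.65
position: [0.5866, -0.0099, 0.1858]
eef_rot: [[-0.992, 0.127, -0.0], [0.127, 0.992, -0.0], [0.0, -0.0, -1.0]]
ft_force: [-0.3, 0.6, -1.7]
width: 0.0261
```

Call:
{"fn": "move_arm", "kwargs": {"motion": "0 0 -0.2 0;0 0 -0.1 0;0 0 0 0"}}

```text
time_s: 6.95
position: [0.5866, -0.0099, 0.1827]
eef_rot: [[-0.992, 0.127, -0.0], [0.127, 0.992, -0.0], [0.0, -0.0, -1.0]]
ft_force: [-0.2, -0.2, -1.3]
width: 0.026
```

Call:
{"fn": "move_arm", "kwargs": {"motion": "0 0 -0.2 0;0 0 -0.1 0;0 0 0 0"}}

```text
time_s: 7.25
position: [0.5866, -0.0099, 0.1797]
eef_rot: [[-0.992, 0.127, -0.0], [0.127, 0.992, -0.0], [0.0, -0.0, -1.0]]
ft_force: [-0.0, 0.4, -0.9]
width: 0.0259
```

Call:
{"fn": "move_arm", "kwargs": {"motion": "0 0 -0.2 0;0 0 -0.1 0;0 0 0 0"}}

```text
time_s: 7.55
position: [0.5868, -0.0099, 0.1771]
eef_rot: [[-0.992, 0.127, 0.0], [0.127, 0.992, -0.0], [-0.0, 0.0, -1.0]]
ft_force: [-0.0, -0.4, 4.1]
width: 0.0257
```

Run:
```python
from h import *
s=r.sense();R=s['eef_rot'];print(s['position'],np.degrees(np.arctan2(R[1,0],R[0,0])),s['time_s'],s['torque'],s['ft_force'])
im=r.capture('wrist');cv2.imwrite('pics/w5z.png',cv2.resize(im[145:245,265:375],None,fx=7,fy=6.0,interpolation=cv2.INTER_CUBIC))
im=r.capture('scene');cv2.imwrite('pics/s5.png',cv2.resize(im[120:240,230:350],None,fx=5,fy=5,interpolation=cv2.INTER_CUBIC))
```

```text
[ 0.58684085 -0.00991107  0.1770813 ] 172.6794482979683 7.55 [0.08108939 0.24461943 0.00698065] [-0.0409743  -0.39756241  4.13757168]
```

View pics/s5.png

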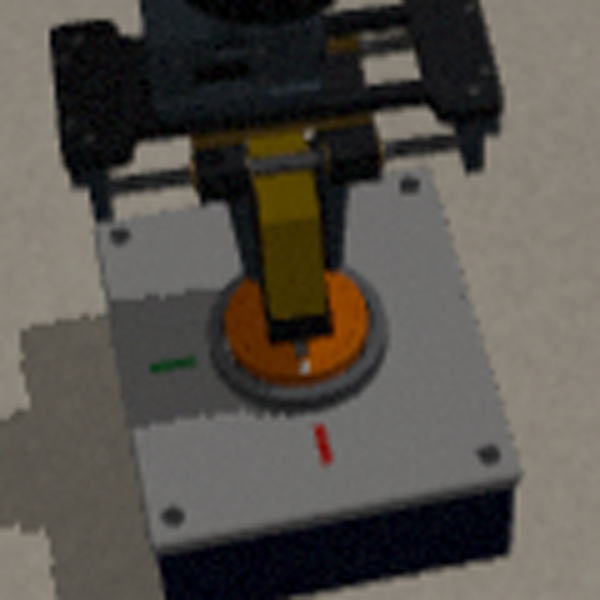

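Call:
{"fn": "move_arm", "kwargs": {"motion": "0 0 -0.2 0;0 0 -0.1 0;0 0 -0.1 0;0 0 0 0"}}

```text
time_s: 8.05
position: [0.5869, -0.0099, 0.1731]
eef_rot: [[-0.992, 0.127, 0.0], [0.127, 0.992, -0.0], [-0.0, 0.0, -1.0]]
ft_force: [-1.6, 0.0, 8.2]
width: 0.0259
```

Call:
{"fn": "move_arm", "kwargs": {"motion": "0 0 -0.1 0;0 0 -0.1 0;0 0 0 0;0 0 0 0"}}

```text
time_s: 8.45
position: [0.587, -0.0099, 0.1713]
eef_rot: [[-0.992, 0.127, 0.0], [0.127, 0.992, -0.0], [-0.0, 0.0, -1.0]]
ft_force: [-1.7, 0.2, 9.1]
width: 0.0257
```

Call:
{"fn": "move_arm", "kwargs": {"motion": "0 0 -0.05 -0.05;0 0 0 -0.05;0 0 0 -0.05;0 0 0 -0.05;0 0 0 -0.05;0 0 0 0"}}

```text
time_s: 9.05
position: [0.5869, -0.0099, 0.1708]
eef_rot: [[-0.929, 0.371, 0.0], [0.371, 0.929, -0.0], [-0.0, 0.0, -1.0]]
ft_force: [-3.4, 0.6, 8.4]
width: 0.0257
```

```bash
cat > st.py <<'E'
from h import *
s=r.sense();R=s['eef_rot'];print(s['position'].round(4),'yaw',np.degrees(np.arctan2(R[1,0],R[0,0])).round(2),s['time_s'],s['torque'].round(3),s['ft_force'].round(1),s['q'].round(1))
E
python3 st.py
```

```text
[ 0.5869 -0.0099  0.1708] yaw 158.25 9.05 [-0.037  0.65  -0.088] [-3.4  0.6  8.4] [ -3.2  17.  114.4  -0.   48.6 -71.5]
```

```bash
python3 - <<'E'
from h import *
im=r.capture('scene');cv2.imwrite('pics/s6.png',cv2.resize(im[120:240,230:350],None,fx=5,fy=5,interpolation=cv2.INTER_CUBIC))
E
python3 st.py
```

```text
[ 0.5869 -0.0099  0.1708] yaw 158.32 9.1 [-0.008  0.689 -0.109] [-2.9  0.5  8.7] [ -3.2  17.  114.4  -0.   48.6 -71.6]
```

View pics/s6.png

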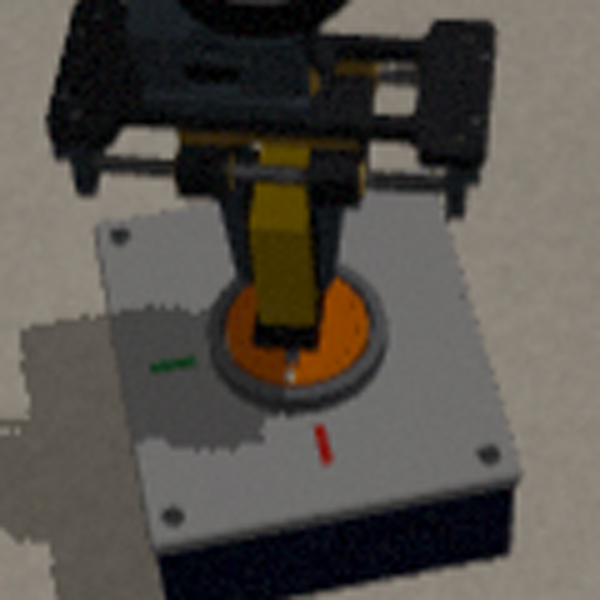

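Call:
{"fn": "move_arm", "kwargs": {"motion": "0 0 0 -0.06;0 0 0 -0.06;0 0 0 -0.06;0 0 0 -0.06;0 0 0 -0.06;0 0 0 -0.06;0 0 0 -0.06;0 0 0 -0.06;0 0 0 0"}}

```text
time_s: 10.0
position: [0.5868, -0.0099, 0.1707]
eef_rot: [[-0.652, 0.758, 0.0], [0.758, 0.652, 0.0], [0.0, 0.0, -1.0]]
ft_force: [-4.3, 1.1, 9.1]
width: 0.0259
```

```bash
python3 st.py
```

```text
[ 0.5868 -0.0099  0.1707] yaw 130.73 10.0 [ 0.003  0.789 -0.036] [-4.3  1.1  9.1] [ -3.2  17.  114.4   0.   48.6 -44. ]
```

Call:
{"fn": "move_arm", "kwargs": {"motion": "-0.05 0 0 -0.06;0 0 0 -0.06;0 0 0 -0.06;0 0 0 -0.06;0 0 0 -0.06;0 0 0 -0.06;0 0 0 -0.06;0 0 0 0;0 0 0 0"}}

```text
time_s: 10.9
position: [0.5865, -0.0099, 0.1709]
eef_rot: [[-0.289, 0.957, 0.001], [0.957, 0.289, 0.0], [-0.0, 0.001, -1.0]]
ft_force: [-1.8, 0.2, 10.2]
width: 0.0257
```

```bash
python3 st.py
```

```text
[ 0.5865 -0.0099  0.1709] yaw 106.77 10.9 [ 0.133  0.582 -0.038] [-1.8  0.2 10.2] [ -3.2  16.9 114.5   0.   48.6 -20. ]
```

Call:
{"fn": "move_arm", "kwargs": {"motion": "0 0 0 -0.05;0 0 0 -0.05;0 0 0 -0.05;0 0 0 -0.04;0 0 0 0;0 0 0 0"}}

```text
time_s: 11.5
position: [0.5865, -0.0098, 0.1708]
eef_rot: [[-0.103, 0.995, 0.0], [0.995, 0.103, 0.0], [0.0, 0.0, -1.0]]
ft_force: [-2.1, 1.3, 9.8]
width: 0.0256
```

```bash
python3 st.py
```

```text
[ 0.5865 -0.0098  0.1708] yaw 95.89 11.5 [ 0.272  0.596 -0.019] [-2.1  1.3  9.8] [ -3.2  16.9 114.5   0.   48.6  -9.1]
```

```bash
cat >> st.py <<'E'
print('tau',s['tau'].round(3),s['width'])
E
python3 st.py
```

```text
[ 0.5865 -0.0098  0.1708] yaw 95.89 11.5 [ 0.272  0.596 -0.019] [-2.1  1.3  9.8] [ -3.2  16.9 114.5   0.   48.6  -9.1]
tau [-5.8100e-01 -5.8372e+01 -3.5176e+01 -2.1300e-01 -7.2400e-01  2.7000e-02] 0.025639029117149884
```

Call:
{"fn": "move_arm", "kwargs": {"motion": "0 0 0 -0.02;0 0 0 -0.02;0 0 0 0;0 0 0 0"}}

```text
time_s: 11.9
position: [0.5865, -0.0098, 0.1709]
eef_rot: [[-0.063, 0.998, 0.001], [0.998, 0.063, 0.0], [0.0, 0.001, -1.0]]
ft_force: [-2.9, 1.5, 9.2]
width: 0.026
```

```bash
python3 st.py
```

```text
[ 0.5865 -0.0098  0.1709] yaw 93.61 11.9 [0.2   0.663 0.039] [-2.9  1.5  9.2] [ -3.2  16.9 114.5   0.   48.6  -6.9]
tau [-6.5000e-01 -5.8376e+01 -3.5192e+01 -2.1100e-01 -7.3300e-01  2.2000e-02] 0.0260004706976446
```

Call:
{"fn": "move_arm", "kwargs": {"motion": "0 0 0 -0.02;0 0 0 -0.02;0 0 0 0;0 0 0 0"}}

```text
time_s: 12.3
position: [0.5865, -0.0098, 0.1708]
eef_rot: [[-0.023, 1.0, 0.0], [1.0, 0.023, 0.0], [0.0, 0.0, -1.0]]
ft_force: [-2.4, 0.9, 8.7]
width: 0.0258
```

```bash
python3 st.py
```

```text
[ 0.5865 -0.0098  0.1708] yaw 91.31 12.3 [ 0.236  0.612 -0.009] [-2.4  0.9  8.7] [ -3.2  16.9 114.5   0.   48.6  -4.6]
tau [-6.8600e-01 -5.8381e+01 -3.5186e+01 -2.2100e-01 -7.3000e-01  2.5000e-02] 0.02582623463888955
```

Call:
{"fn": "move_arm", "kwargs": {"motion": "0 0 0 -0.02;0 0 0 -0.02;0 0 0 0;0 0 0 0"}}

```text
time_s: 12.7
position: [0.5867, -0.0099, 0.1709]
eef_rot: [[0.017, 1.0, 0.001], [1.0, -0.017, 0.0], [0.0, 0.001, -1.0]]
ft_force: [-1.9, 1.0, 9.2]
width: 0.0255
```

```bash
python3 st.py
```

```text
[ 0.5867 -0.0099  0.1709] yaw 89.02 12.7 [ 0.148  0.428 -0.023] [-1.9  1.   9.2] [ -3.2  16.9 114.5   0.   48.6  -2.3]
tau [-4.3100e-01 -5.8455e+01 -3.4730e+01 -9.9000e-02 -4.4800e-01  4.5000e-02] 0.02554443552858965
```

Call:
{"fn": "move_arm", "kwargs": {"motion": "0 0 0 -0.02;0 0 0 -0.01;0 0 0 0;0 0 0 0"}}

```text
time_s: 13.1
position: [0.5868, -0.0099, 0.171]
eef_rot: [[0.047, 0.999, 0.001], [0.999, -0.047, -0.0], [0.0, 0.001, -1.0]]
ft_force: [-0.7, -0.8, 8.4]
width: 0.0256
```

```bash
python3 st.py
```

```text
[ 0.5868 -0.0099  0.171 ] yaw 87.31 13.1 [-0.028  0.293 -0.007] [-0.7 -0.8  8.4] [ -3.2  16.9 114.5   0.   48.5  -0.6]
tau [-2.5900e-01 -5.8534e+01 -3.4411e+01  3.0000e-03 -2.4200e-01  5.7000e-02] 0.02560697977216579
```

Call:
{"fn": "move_arm", "kwargs": {"motion": "0 0 0 -0.02;0 0 0 0;0 0 0 0"}}

```text
time_s: 13.4
position: [0.5869, -0.0099, 0.171]
eef_rot: [[0.067, 0.998, 0.002], [0.998, -0.067, -0.0], [0.0, 0.002, -1.0]]
ft_force: [0.3, 0.5, 8.5]
width: 0.0259
```

```bash
python3 st.py
```

```text
[ 0.5869 -0.0099  0.171 ] yaw 86.16 13.4 [-0.071  0.147  0.067] [0.3 0.5 8.5] [ -3.2  16.9 114.5   0.   48.5   0.6]
tau [-1.6900e-01 -5.8691e+01 -3.4164e+01  3.6000e-02 -4.8000e-02  7.2000e-02] 0.02588918397173085
```

Call:
{"fn": "move_arm", "kwargs": {"motion": "0 0 0 -0.02;0 0 0 0;0 0 0 0"}}

```text
time_s: 13.7
position: [0.587, -0.0099, 0.171]
eef_rot: [[0.087, 0.996, 0.002], [0.996, -0.087, -0.0], [0.0, 0.002, -1.0]]
ft_force: [-0.0, 0.5, 7.3]
width: 0.0258
```

```bash
python3 st.py
```

```text
[ 0.587  -0.0099  0.171 ] yaw 85.02 13.7 [-0.03   0.002  0.082] [-0.   0.5  7.3] [ -3.2  16.9 114.4  -0.   48.5   1.7]
tau [ -0.141 -58.89  -33.932   0.082   0.159   0.108] 0.025813995486524164
```

```bash
python3 - <<'E'
from h import *
im=r.capture('scene');cv2.imwrite('pics/s7.png',cv2.resize(im[120:240,230:350],None,fx=5,fy=5,interpolation=cv2.INTER_CUBIC))
im=r.capture('top');cv2.imwrite('pics/t7.png',cv2.resize(im[170:250,300:400],None,fx=7,fy=7,interpolation=cv2.INTER_CUBIC))
E
python3 st.py
```

```text
[ 0.587  -0.0099  0.171 ] yaw 85.02 13.8 [-0.07  -0.067  0.071] [ 1.6 -0.4  7.5] [ -3.2  16.9 114.5  -0.   48.5   1.7]
tau [ -0.142 -58.886 -33.932   0.081   0.158   0.079] 0.025777956455842316
```

View pics/s7.png

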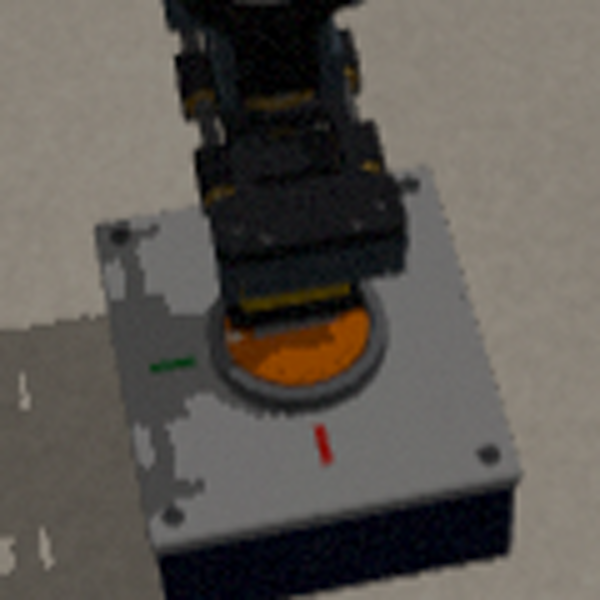

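Call:
{"fn": "move_arm", "kwargs": {"motion": "0 0 0 -0.02;0 0 0 0;0 0 0 0"}}

```text
time_s: 14.1
position: [0.5871, -0.01, 0.171]
eef_rot: [[0.107, 0.994, 0.002], [0.994, -0.107, -0.0], [0.0, 0.002, -1.0]]
ft_force: [1.4, 0.1, 5.9]
width: 0.0256
```

```bash
python3 st.py
```

```text
[ 0.5871 -0.01    0.171 ] yaw 83.88 14.1 [-0.095 -0.203  0.116] [1.4 0.1 5.9] [ -3.2  16.9 114.4  -0.   48.5   2.9]
tau [ -0.117 -59.125 -33.674   0.138   0.392   0.155] 0.0255582925679141
```

Call:
{"fn": "move_arm", "kwargs": {"motion": "0 0 0 -0.02;0 0 0 0;0 0 0 0"}}

```text
time_s: 14.4
position: [0.5872, -0.01, 0.171]
eef_rot: [[0.126, 0.992, 0.002], [0.992, -0.126, -0.0], [0.0, 0.002, -1.0]]
ft_force: [2.0, -1.4, 5.9]
width: 0.026
```

```bash
python3 st.py
```

```text
[ 0.5872 -0.01    0.171 ] yaw 82.74 14.4 [-0.134 -0.41   0.264] [ 2.  -1.4  5.9] [ -3.2  16.9 114.4  -0.   48.5   4. ]
tau [ -0.091 -59.4   -33.386   0.207   0.655   0.214] 0.025972366967484957
```

Call:
{"fn": "move_arm", "kwargs": {"motion": "0 0 0 -0.02;0 0 0 0;0 0 0 0"}}

```text
time_s: 14.7
position: [0.5873, -0.01, 0.171]
eef_rot: [[0.146, 0.989, 0.003], [0.989, -0.146, -0.0], [0.0, 0.003, -1.0]]
ft_force: [3.3, 0.1, 5.5]
width: 0.0259
```

```bash
python3 st.py
```

```text
[ 0.5873 -0.01    0.171 ] yaw 81.61 14.7 [-0.212 -0.845  0.247] [3.3 0.1 5.5] [ -3.2  16.9 114.4  -0.   48.5   5.2]
tau [ 5.0000e-03 -5.9357e+01 -3.2273e+01  3.0900e-01  1.2500e+00  2.8600e-01] 0.025910279674172847
```

Call:
{"fn": "move_arm", "kwargs": {"motion": "0 0 0.1 0;0 0 0.1 0;0 0 0.1 0;0 0 0 0"}}

```text
time_s: 15.1
position: [0.587, -0.0103, 0.1734]
eef_rot: [[0.146, 0.989, 0.002], [0.989, -0.146, -0.001], [-0.0, 0.002, -1.0]]
ft_force: [5.8, -4.3, 0.3]
width: 0.0258
```

```bash
python3 st.py
```

```text
[ 0.587  -0.0103  0.1734] yaw 81.61 15.1 [-0.833 -1.239  0.335] [ 5.8 -4.3  0.3] [ -3.3  16.7 114.4  -0.   48.8   5.2]
tau [  1.697 -61.306 -32.87    0.946   1.78    0.303] 0.025793304586233103
```

Call:
{"fn": "move_arm", "kwargs": {"motion": "0 0 0 0.03;0 0 0 0.02;0 0 0 0"}}

```text
time_s: 15.4
position: [0.5867, -0.01, 0.1736]
eef_rot: [[0.096, 0.995, 0.001], [0.995, -0.096, -0.0], [-0.0, 0.001, -1.0]]
ft_force: [5.1, -1.6, 2.5]
width: 0.0259
```

```bash
python3 st.py
```

```text
[ 0.5867 -0.01    0.1736] yaw 84.49 15.4 [-0.438 -1.181  0.168] [ 5.1 -1.6  2.5] [ -3.2  16.7 114.4  -0.   48.8   2.3]
tau [  0.634 -60.565 -32.708   0.47    1.686  -0.236] 0.02592977651844017
```

Call:
{"fn": "move_arm", "kwargs": {"motion": "0.05 0 0.1 0;0 0 0.1 0;0 0 0 0;0 0 0 0"}}

```text
time_s: 15.8
position: [0.5867, -0.01, 0.1754]
eef_rot: [[0.097, 0.995, 0.0], [0.995, -0.097, -0.0], [-0.0, 0.0, -1.0]]
ft_force: [3.8, -3.3, 0.1]
width: 0.026
```

```bash
python3 st.py
```

```text
[ 0.5867 -0.01    0.1754] yaw 84.43 15.8 [-0.794 -0.812  0.155] [ 3.8 -3.3  0.1] [ -3.3  16.6 114.3  -0.   49.1   2.3]
tau [  1.609 -61.776 -34.359   0.813   1.331   0.161] 0.025977633789781646
```

Call:
{"fn": "move_arm", "kwargs": {"motion": "0 -0.05 0 0.03;0 0 0 0;0 0 0 0"}}

```text
time_s: 16.1
position: [0.5865, -0.0103, 0.1753]
eef_rot: [[0.068, 0.998, -0.001], [0.998, -0.068, 0.0], [0.0, -0.001, -1.0]]
ft_force: [2.0, 0.3, 1.3]
width: 0.0259
```

```bash
python3 st.py
python3 - <<'E'
from h import *
im=r.capture('scene');cv2.imwrite('pics/s8.png',cv2.resize(im[120:240,230:350],None,fx=5,fy=5,interpolation=cv2.INTER_CUBIC))
E
```

```text
[ 0.5865 -0.0103  0.1753] yaw 86.11 16.1 [-0.06  -0.4    0.089] [2.  0.3 1.3] [ -3.3  16.6 114.4   0.   49.1   0.6]
tau [-1.6500e-01 -6.1572e+01 -3.5440e+01  3.0000e-02  6.7200e-01 -1.7000e-02] 0.0259150928056934
```

View pics/s8.png

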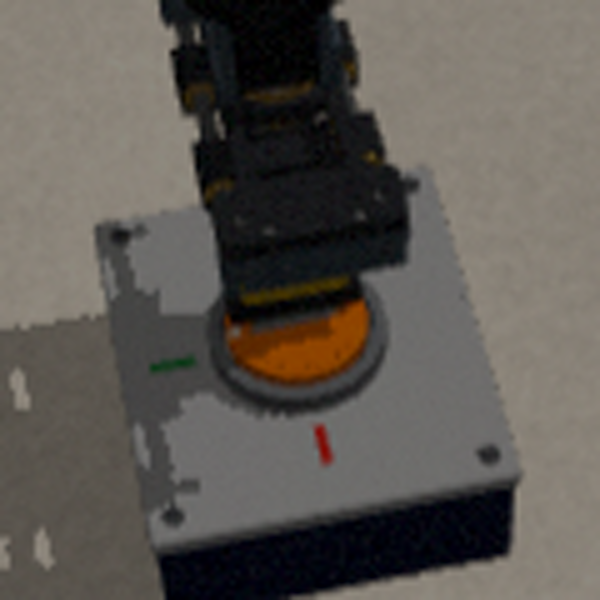

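Call:
{"fn": "move_arm", "kwargs": {"motion": "0 0 0.1 0.02;0 0 0.1 0;0 0 0 0;0 0 0 0"}}

```text
time_s: 16.55
position: [0.5864, -0.0104, 0.1773]
eef_rot: [[0.047, 0.999, -0.001], [0.999, -0.047, 0.0], [0.0, -0.001, -1.0]]
ft_force: [-0.4, 0.2, -0.7]
width: 0.0256
```

```bash
python3 st.py
python3 - <<'E'
from h import *
im=r.capture('scene');cv2.imwrite('pics/s9.png',cv2.resize(im[120:240,230:350],None,fx=5,fy=5,interpolation=cv2.INTER_CUBIC))
im=r.capture('top');cv2.imwrite('pics/t9.png',cv2.resize(im[170:250,300:400],None,fx=7,fy=7,interpolation=cv2.INTER_CUBIC))
E
```

```text
[ 0.5864 -0.0104  0.1773] yaw 87.29 16.55 [-0.083  0.04   0.022] [-0.4  0.2 -0.7] [ -3.3  16.4 114.3  -0.   49.3  -0.6]
tau [ 1.3000e-02 -6.3670e+01 -3.8334e+01  6.0000e-02  4.2000e-02 -4.0000e-03] 0.02561340075421381
```

View pics/s9.png

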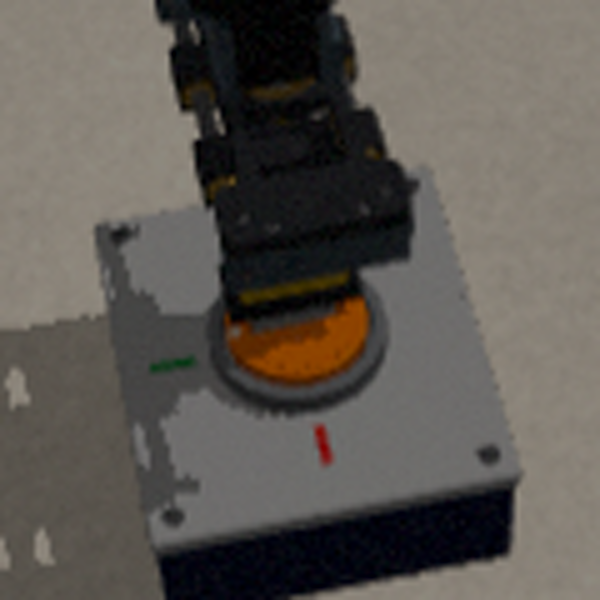

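Call:
{"fn": "move_arm", "kwargs": {"motion": "0 0 -0.1 0;0 0 -0.05 0;0 0 0 0;0 0 0 0"}}

```text
time_s: 17.05
position: [0.5867, -0.0104, 0.1759]
eef_rot: [[0.047, 0.999, -0.0], [0.999, -0.047, -0.0], [-0.0, -0.0, -1.0]]
ft_force: [0.6, -0.3, -1.4]
width: 0.0258
```

```bash
python3 st.py
```

```text
[ 0.5867 -0.0104  0.1759] yaw 87.31 17.05 [-0.102  0.081  0.037] [ 0.6 -0.3 -1.4] [ -3.3  16.5 114.3  -0.   49.1  -0.6]
tau [-0.0000e+00 -6.3611e+01 -3.8132e+01  5.8000e-02  3.7000e-02  1.0000e-03] 0.025807981590997394
```

Call:
{"fn": "move_arm", "kwargs": {"motion": "0 0 -0.1 0;0 0 0 0;0 0 0 0"}}

```text
time_s: 17.35
position: [0.5869, -0.0103, 0.1751]
eef_rot: [[0.047, 0.999, 0.0], [0.999, -0.047, 0.0], [0.0, 0.0, -1.0]]
ft_force: [-0.5, 1.5, 2.3]
width: 0.0258
```

Call:
{"fn": "move_arm", "kwargs": {"motion": "0 0 -0.1 0;0 0 0 0;0 0 0 0"}}

```text
time_s: 17.65
position: [0.587, -0.0103, 0.1742]
eef_rot: [[0.047, 0.999, 0.001], [0.999, -0.047, 0.0], [0.0, 0.001, -1.0]]
ft_force: [0.8, 2.7, 3.9]
width: 0.0258
```

Call:
{"fn": "move_arm", "kwargs": {"motion": "0 0 -0.1 0;0 0 0 0;0 0 0 0"}}

```text
time_s: 17.95
position: [0.587, -0.0103, 0.1732]
eef_rot: [[0.047, 0.999, 0.001], [0.999, -0.047, 0.0], [0.0, 0.001, -1.0]]
ft_force: [0.2, 2.5, 5.6]
width: 0.0257
```

```bash
python3 st.py
```

```text
[ 0.587  -0.0103  0.1732] yaw 87.3 17.95 [ 0.519 -0.043  0.064] [0.2 2.5 5.6] [ -3.3  16.8 114.4   0.   48.8  -0.6]
tau [-1.4600e+00 -6.0167e+01 -3.5299e+01 -5.5800e-01  4.6000e-02  2.7000e-02] 0.02567184935950348
```

Run:
```python
from h import *
im=r.capture('wrist');cv2.imwrite('pics/w9.png',im)
cv2.imwrite('pics/w9z.png',cv2.resize(im[145:245,265:375],None,fx=7,fy=6.0,interpolation=cv2.INTER_CUBIC))
```

```text
(no output)
```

View pics/w9z.png

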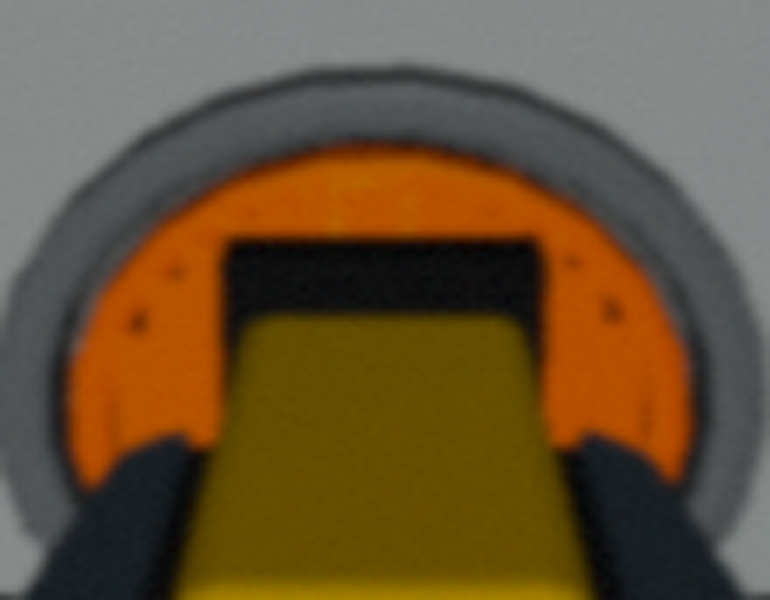

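View pics/w5z.png

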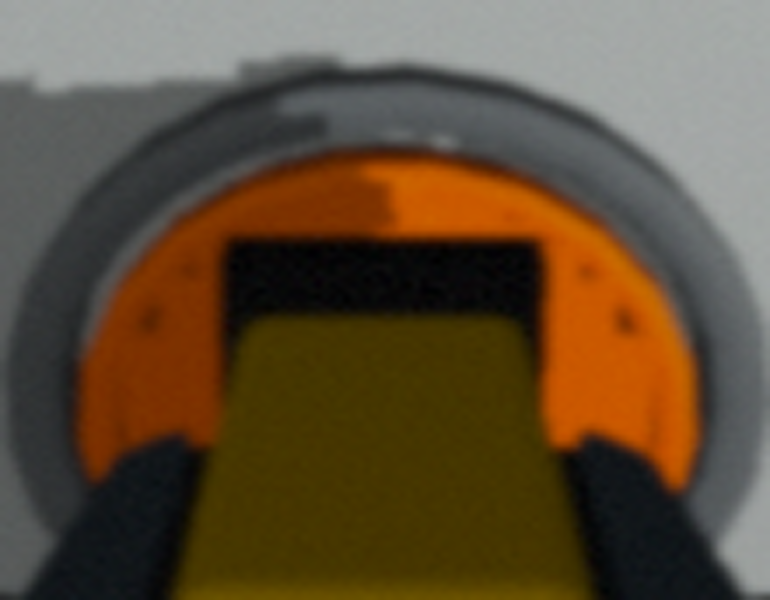

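Call:
{"fn": "move_arm", "kwargs": {"motion": "0 0 0.5 0;0 0 1 0;0 0 1 0;0 0 2 0;0 1 2 0;0 4 0 0;0 4 0 0;0 0 0 0"}}

```text
time_s: 18.8
position: [0.5866, 0.0827, 0.239]
eef_rot: [[0.044, 0.999, 0.001], [0.999, -0.044, 0.001], [0.001, 0.001, -1.0]]
ft_force: [0.0, -0.9, -1.1]
width: 0.026
```

```bash
python3 - <<'E'
from h import *
import json
s=r.sense();im=r.capture('wrist');cv2.imwrite('pics/w10.png',im)
json.dump({k:np.array(s[k]).tolist() for k in('position','eef_rot')},open('w10.json','w'))
im=r.capture('scene');cv2.imwrite('pics/s10.png',cv2.resize(im[140:220,240:340],None,fx=8,fy=7.5,interpolation=cv2.INTER_CUBIC))
E
python3 st.py
```

```text
[0.5866 0.0801 0.2386] yaw 87.4 18.9 [-0.086  0.072  0.026] [-0.6 -0.3 -1.5] [  5.5  12.1 112.1  -0.   55.7   8.1]
tau [ 2.3450e+00 -6.1216e+01 -4.2559e+01  1.6300e-01  2.5000e-02  1.7400e-01] 0.02561076209883581
```

View pics/w10.png

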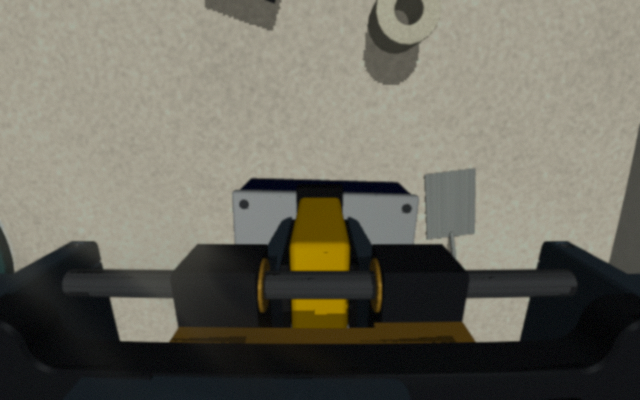

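View pics/s10.png

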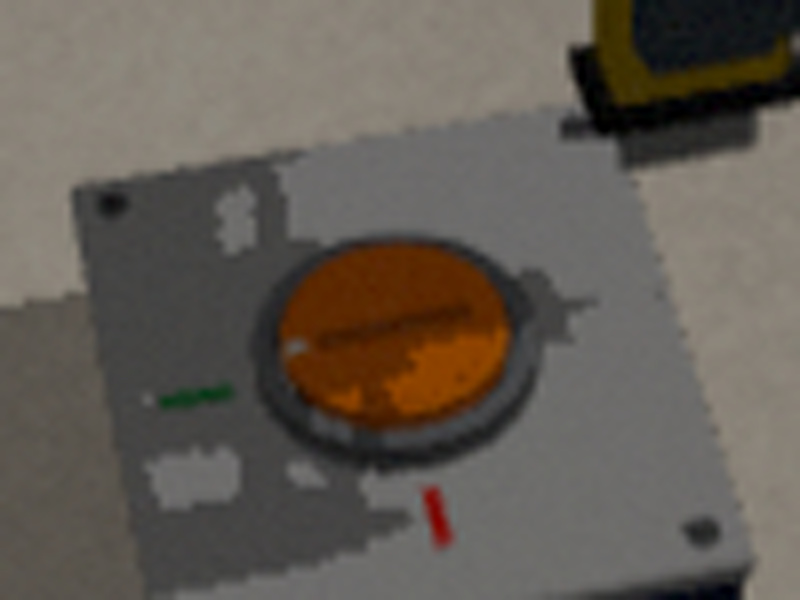

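Call:
{"fn": "move_arm", "kwargs": {"motion": "0 -4.3 1 0;0 -4.3 1 0;0 -4.3 1 0;0 -4.3 0.3 0;0 0 0 0;0 0 0 0"}}

```text
time_s: 19.5
position: [0.5864, -0.094, 0.2712]
eef_rot: [[0.05, 0.999, 0.0], [0.999, -0.05, -0.0], [-0.0, 0.0, -1.0]]
ft_force: [-0.0, 0.9, -1.0]
width: 0.0257
```

```bash
python3 - <<'E'
from h import *
import json
s=r.sense();im=r.capture('wrist');cv2.imwrite('pics/w11.png',im)
json.dump({k:np.array(s[k]).tolist() for k in('position','eef_rot')},open('w11.json','w'))
u,v=[int(a) for a in proj('wrist',(.586,-.01,.101),s)]
x,y=max(u-50,0),max(v-50,0);print(x,y)
cv2.imwrite('pics/w11z.png',cv2.resize(im[y:y+100,x:x+100],None,fx=6,fy=6,interpolation=cv2.INTER_CUBIC))
E
python3 st.py
```

```text
264 52
[ 0.5863 -0.093   0.2709] yaw 87.22 19.55 [-0.048  0.037  0.012] [ 0.8  0.4 -0.9] [-11.3  10.1 110.8   0.   59.1  -8.5]
tau [-2.2010e+00 -6.0090e+01 -4.4667e+01 -1.0000e-03  4.3000e-02 -6.6000e-02] 0.025909423392191905
```

View pics/w11.png

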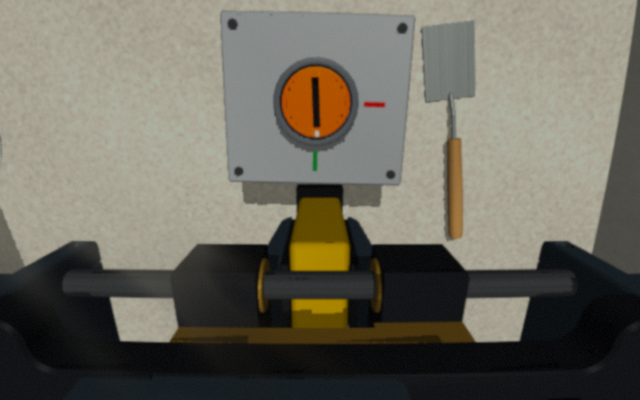

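View pics/w11z.png

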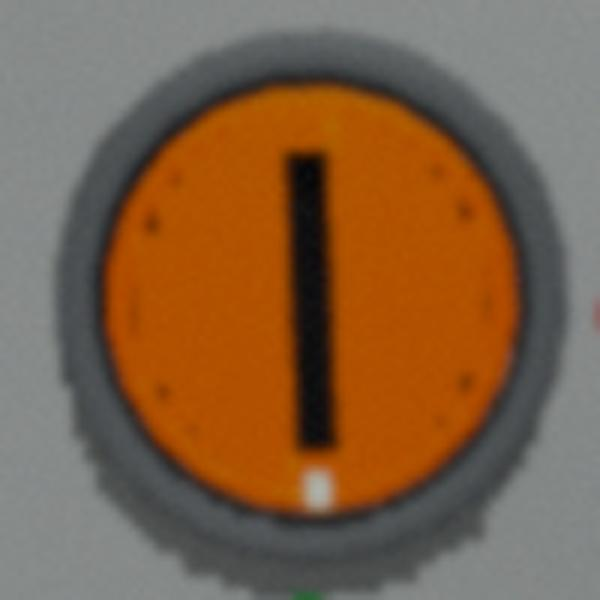

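Run:
```python
from h import *
import json
from scipy.optimize import least_squares
K=None
for n in('w3','w11'):
    s=json.load(open(n+'.json'));im=cv2.imread(f'pics/{n}.png')
    h=cv2.cvtColor(im,cv2.COLOR_BGR2HSV)
    u0,v0=[int(a) for a in proj('wrist',(.5866,-.01,.101),s)]
    big=cv2.resize(im[v0-48:v0+48,u0-48:u0+48],None,fx=8,fy=8,interpolation=cv2.INTER_CUBIC)
    sat=big[:,:,2].astype(int)-big[:,:,0]
    m=(sat>sat.max()*.5).astype(np.uint8)
    c=max(cv2.findContours(m,cv2.RETR_EXTERNAL,cv2.CHAIN_APPROX_NONE)[0],key=cv2.contourArea)
    c=cv2.convexHull(c)
    e=cv2.fitEllipse(c);print(n,e)
    P=c[:,0].astype(float);P=(P+.5)/8-.5+np.array([u0-48,v0-48])
    # fit disc cx,cy,z with r=.034
    rays=[ray('wrist',p,s) for p in P]
    def f(x): 
        q=np.array([p+d*(x[2]-p[2])/d[2] for p,d in rays]);return np.hypot(q[:,0]-x[0],q[:,1]-x[1])-.034
    o=least_squares(f,[.586,-.01,.1]);print(o.x,np.abs(o.fun).max())
    # slot
    m2=(big.max(2)<60).astype(np.uint8); m2=m2&cv2.drawContours(np.zeros_like(m2),[c],-1,1,-1); m2=cv2.erode(m2,np.ones((5,5)));
    c2=max(cv2.findContours(m2,cv2.RETR_EXTERNAL,cv2.CHAIN_APPROX_NONE)[0],key=cv2.contourArea)
    b=cv2.boxPoints(cv2.minAreaRect(c2));b=(b+.5)/8-.5+np.array([u0-48,v0-48])
    w=np.array([at_z('wrist',q,.101,s)[:2] for q in b]);l=[np.linalg.norm(w[i]-w[(i+1)%4]) for i in range(4)];i=int(np.argmax(l));d=w[(i+1)%4]-w[i]
    d2=w[(i+2)%4]-w[(i+3)%4];d=d+d2
    print('slot',w.mean(0),np.round(l,4),np.degrees(np.arctan2(d[1],d[0]))%180)
s=json.load(open('w11.json'))
k=np.array([at_z('wrist',q,.08,s)[:2] for q in((221,11),(414,16),(401,184),(229,181))]);print(k.mean(0))
for a,b in((0,3),(1,2),(0,1),(3,2)): d=k[a]-k[b];print(np.degrees(np.arctan2(d[1],d[0]))%180)
a,b=[at_z('wrist',q,.08,s)[:2] for q in((365,104),(384,104.5))];d=b-a;print('red',np.degrees(np.arctan2(d[1],d[0])))
a,b=[at_z('wrist',q,.08,s)[:2] for q in((315,151),(315,170))];print('green',a,b)
```

```text
w3 ((397.3999938964844, 392.0172424316406), (547.9661865234375, 568.11474609375), 179.5099639892578)
[ 0.58715515 -0.00930139  0.0990928 ] 0.0002471832114682715
slot [ 0.58706988 -0.00929932] [0.0042 0.045  0.0043 0.045 ] 172.48519174018045
w11 ((390.3834228515625, 381.6145935058594), (549.5079345703125, 569.1578979492188), 179.48133850097656)
[ 0.58682585 -0.0098862   0.09787631] 0.00037532396707438964
slot [ 0.58695931 -0.00996134] [0.0046 0.0451 0.0048 0.0451] 89.32616775942724
[ 0.58753651 -0.0100917 ]
85.66538171814062
86.52004610207034
175.74822428708566
176.0974564470065
red -4.056799855056135
green [ 0.58350762 -0.06048523] [ 0.58237788 -0.08144278]
```

Call:
{"fn": "move_arm", "kwargs": {"motion": "0.1 2.5 0 0.02;0 2.8 0 0.017;0 3 -1 0;0 0 -3 0;0 0 -2.5 0;0 0 -1.3 0;0 0 -0.5 0;0 0 0 0;0 0 0 0"}}

```text
time_s: 20.45
position: [0.5883, -0.0094, 0.189]
eef_rot: [[0.01, 1.0, 0.001], [1.0, -0.01, -0.0], [-0.0, 0.001, -1.0]]
ft_force: [0.7, 0.5, -1.6]
width: 0.0255
```

```bash
python3 st.py
```

```text
[ 0.5883 -0.0094  0.189 ] yaw 89.42 20.45 [-0.042  0.092 -0.011] [ 0.7  0.5 -1.6] [ -3.2  15.6 113.9   0.   50.4  -2.6]
tau [ 1.9500e-01 -6.1781e+01 -3.8338e+01  6.0000e-02  3.5000e-02  2.0000e-03] 0.025516668757711247
```

Call:
{"fn": "move_arm", "kwargs": {"motion": "-0.06 0 0 0;0 0 -0.3 0;0 0 -0.3 0;0 0 -0.2 0;0 0 -0.2 0;0 0 0 0;0 0 0 0"}}

```text
time_s: 21.15
position: [0.5871, -0.0094, 0.1779]
eef_rot: [[0.01, 1.0, -0.0], [1.0, -0.01, 0.0], [0.0, -0.0, -1.0]]
ft_force: [-0.6, -0.6, -1.1]
width: 0.0259
```

```bash
python3 st.py
```

```text
[ 0.5871 -0.0094  0.1779] yaw 89.43 21.15 [-0.107  0.021  0.013] [-0.6 -0.6 -1.1] [ -3.2  16.4 114.2   0.   49.4  -2.6]
tau [-1.2000e-02 -6.3372e+01 -3.8164e+01  5.6000e-02  3.3000e-02 -0.0000e+00] 0.025922310142902943
```

Call:
{"fn": "move_arm", "kwargs": {"motion": "0 0 -0.1 0;0 0 -0.1 0;0 0 0 0;0 0 0 0"}}

```text
time_s: 21.55
position: [0.5873, -0.0094, 0.1762]
eef_rot: [[0.01, 1.0, 0.0], [1.0, -0.01, 0.0], [0.0, 0.0, -1.0]]
ft_force: [-0.1, 1.2, 3.5]
width: 0.0261
```

```bash
python3 st.py
```

```text
[ 0.5873 -0.0094  0.1762] yaw 89.43 21.55 [ 0.172  0.223 -0.028] [-0.1  1.2  3.5] [ -3.2  16.6 114.3   0.   49.2  -2.6]
tau [-3.9000e-01 -6.1305e+01 -3.6808e+01 -1.4300e-01 -1.5000e-01 -4.0000e-03] 0.026114844330972702
```

Call:
{"fn": "move_arm", "kwargs": {"motion": "0 0 -0.1 -0.03;0 0 -0.1 -0.03;0 0 -0.1 -0.02;0 0 0 0;0 0 0 0"}}

```text
time_s: 22.05
position: [0.5877, -0.0093, 0.1735]
eef_rot: [[0.09, 0.996, 0.001], [0.996, -0.09, 0.0], [0.0, 0.001, -1.0]]
ft_force: [0.4, 2.2, 4.7]
width: 0.0259
```

```bash
python3 st.py
```

```text
[ 0.5877 -0.0093  0.1735] yaw 84.82 22.05 [0.319 0.034 0.067] [0.4 2.2 4.7] [ -3.2  16.8 114.3   0.   48.8   2. ]
tau [-9.8600e-01 -5.9799e+01 -3.5022e+01 -2.4300e-01  5.4000e-02  1.3800e-01] 0.025932731880966182
```

Call:
{"fn": "move_arm", "kwargs": {"motion": "0 0 -0.1 -0.02;0 0 0 -0.01;0 0 0 0;0 0 0 0"}}

```text
time_s: 22.45
position: [0.5876, -0.0093, 0.1726]
eef_rot: [[0.12, 0.993, 0.001], [0.993, -0.12, 0.0], [0.0, 0.001, -1.0]]
ft_force: [-1.1, 1.6, 6.9]
width: 0.0259
```

```bash
python3 st.py
```

```text
[ 0.5876 -0.0093  0.1726] yaw 83.11 22.45 [0.292 0.242 0.131] [-1.1  1.6  6.9] [ -3.2  16.9 114.3   0.   48.7   3.7]
tau [ -1.161 -59.019 -35.022  -0.278  -0.313   0.139] 0.025852245230043702
```

Run:
```python
from h import *
im=r.capture('wrist');cv2.imwrite('pics/w12.png',im)
for n in('w3','w4','w9','w11','w12'):
    im=cv2.imread(f'pics/{n}.png').astype(int);p=im[180:240,312:328,:].mean(1);y=p[:,2]-p[:,0]
    print(n,np.round(y[10:26]), np.round(p[0:10].mean(1)))
    # subpixel edge black->yellow half level
    hi=y[30];i=np.argmax(y>hi/2);print(' edge',180+i-1+(hi/2-y[i-1])/(y[i]-y[i-1]))
    q=im[198:202].mean(0);yy=q[:,2]-q[:,0];L=np.argmax(yy[280:]>yy[320]/2)+280
    row=im[208:214].mean(0);yy=row[:,2]-row[:,0];h=yy[320]/2
    l=next(i for i in range(320,270,-1) if yy[i]<h);rr=next(i for i in range(320,370) if yy[i]<h)
    print(' width', (rr-1+(yy[rr-1]-h)/(yy[rr-1]-yy[rr]))-(l+(h-yy[l])/(yy[l+1]-yy[l])))
```

```text
w3 [-0. -0. -1. -1. -1. -0.  7. 31. 57. 68. 70. 71. 71. 72. 71. 71.] [160. 159. 157. 138.  88.  35.  10.   6.   8.   8.]
 edge 197.20263788968825
 width 44.0027437351381
w4 [-1. -1. -1. -1. -1. -0.  8. 30. 56. 67. 70. 70. 70. 70. 70. 70.] [55. 55. 54. 48. 30. 14.  7.  6.  7.  8.]
 edge 178.07443365695792
 width 81.79488377360627
w9 [ -1.  -1.  -1.  -1.  -1.   0.  11.  44.  82.  96.  99.  99. 100. 100.
 100. 100.] [89. 88. 87. 77. 49. 22.  9. 10. 12. 14.]
 edge 178.33793375394322
 width 89.64982747172604
w11 [-2. -1. -1. -1. -0.  0. 11. 43. 79. 93. 96. 96. 97. 97. 96. 97.] [133. 128. 109.  79.  44.  16.   8.   9.  12.  14.]
 edge 197.15843270868825
 width 43.78280814277747
w12 [ -0.  -1.  -2.  -1.  -2.  -0.  11.  45.  82.  96. 100. 100. 100. 100.
 101. 101.] [88. 89. 87. 76. 49. 21.  9.  9. 13. 13.]
 edge 178.32486100079427
 width 89.39853554806615
```

Call:
{"fn": "move_arm", "kwargs": {"motion": "0 0 0 -0.02;0 0 0 -0.01;0 0 0 0;0 0 0 0"}}

```text
time_s: 22.9
position: [0.5878, -0.0093, 0.1726]
eef_rot: [[0.15, 0.989, 0.001], [0.989, -0.15, 0.0], [0.0, 0.001, -1.0]]
ft_force: [-0.8, 1.5, 7.4]
width: 0.0259
```

```bash
python3 st.py
```

```text
[ 0.5878 -0.0093  0.1726] yaw 81.4 22.9 [0.287 0.074 0.259] [-0.8  1.5  7.4] [ -3.2  16.9 114.3   0.   48.7   5.4]
tau [-1.1770e+00 -5.9250e+01 -3.4659e+01 -1.5700e-01 -4.4000e-02  2.6300e-01] 0.025877092368956654
```

Call:
{"fn": "move_arm", "kwargs": {"motion": "0 0 0 -0.02;0 0 0 -0.01;0 0 0 0;0 0 0 0"}}

```text
time_s: 23.3
position: [0.588, -0.0094, 0.1727]
eef_rot: [[0.179, 0.984, 0.002], [0.984, -0.179, -0.0], [0.0, 0.002, -1.0]]
ft_force: [1.7, 1.4, 5.4]
width: 0.0258
```

```bash
python3 st.py
```

```text
[ 0.588  -0.0094  0.1727] yaw 79.7 23.3 [ 0.201 -0.203  0.313] [1.7 1.4 5.4] [ -3.2  16.9 114.3  -0.   48.7   7.1]
tau [-1.1000e+00 -5.9684e+01 -3.4111e+01 -3.0000e-03  4.1800e-01  3.7800e-01] 0.025803490525520015
```

Call:
{"fn": "move_arm", "kwargs": {"motion": "0 0 0 0.02;0 0 0.1 0.02;0 0 0.1 0;0 0 0.1 0;0 0 0 0"}}

```text
time_s: 23.8
position: [0.5873, -0.0095, 0.1751]
eef_rot: [[0.14, 0.99, 0.001], [0.99, -0.14, -0.0], [-0.0, 0.001, -1.0]]
ft_force: [1.9, -2.1, 0.7]
width: 0.026
```

```bash
python3 st.py
```

```text
[ 0.5873 -0.0095  0.1751] yaw 81.96 23.8 [-0.319 -0.462  0.262] [ 1.9 -2.1  0.7] [ -3.2  16.6 114.3  -0.   49.    4.8]
tau [  0.538 -61.789 -35.295   0.473   0.712   0.276] 0.026033843860719354
```

Call:
{"fn": "move_arm", "kwargs": {"motion": "0 0 0.1 0;0 0 0.1 0;0 0 0 0"}}

```text
time_s: 24.1
position: [0.5872, -0.0095, 0.1769]
eef_rot: [[0.14, 0.99, 0.0], [0.99, -0.14, -0.0], [-0.0, 0.0, -1.0]]
ft_force: [2.9, -2.2, -3.8]
width: 0.0257
```

```bash
python3 st.py
```

```text
[ 0.5872 -0.0095  0.1769] yaw 81.97 24.1 [-0.613 -0.883  0.307] [ 2.9 -2.2 -3.8] [ -3.2  16.5 114.3  -0.   49.2   4.8]
tau [  0.948 -64.178 -36.302   0.682   1.262   0.245] 0.02569814477099177
```

Call:
{"fn": "move_arm", "kwargs": {"motion": "0 0 0 0.03;0 0 0 0.03;0 0 0 0;0 0 0 0"}}

```text
time_s: 24.5
position: [0.5868, -0.0093, 0.1769]
eef_rot: [[0.08, 0.997, -0.001], [0.997, -0.08, 0.0], [0.0, -0.001, -1.0]]
ft_force: [0.4, -0.2, -1.6]
width: 0.0254
```

```bash
python3 st.py
```

```text
[ 0.5868 -0.0093  0.1769] yaw 85.41 24.5 [-0.065  0.082  0.025] [ 0.4 -0.2 -1.6] [ -3.2  16.5 114.3   0.   49.3   1.4]
tau [-2.1000e-02 -6.3692e+01 -3.8279e+01  5.9000e-02  4.1000e-02 -1.1300e-01] 0.02544083025788808
```

Call:
{"fn": "move_arm", "kwargs": {"motion": "0 0 0 0.03;0 0 0 0.02;0 0 0 0;0 0 0 0"}}

```text
time_s: 24.9
position: [0.5871, -0.0094, 0.1769]
eef_rot: [[0.03, 1.0, -0.0], [1.0, -0.03, 0.0], [0.0, -0.0, -1.0]]
ft_force: [-0.4, -0.1, -1.2]
width: 0.0262
```

```bash
python3 st.py
```

```text
[ 0.5871 -0.0094  0.1769] yaw 88.27 24.9 [-0.02   0.061  0.017] [-0.4 -0.1 -1.2] [ -3.2  16.5 114.3   0.   49.3  -1.5]
tau [ 5.0000e-03 -6.3693e+01 -3.8255e+01  5.8000e-02  4.2000e-02 -7.9000e-02] 0.026160487579090872
```

Call:
{"fn": "move_arm", "kwargs": {"motion": "0 0 -0.1 -0.02;0 0 0 0;0 0 0 0"}}

```text
time_s: 25.2
position: [0.5873, -0.0093, 0.1763]
eef_rot: [[0.051, 0.999, 0.0], [0.999, -0.051, 0.0], [0.0, 0.0, -1.0]]
ft_force: [-1.2, 1.9, 4.5]
width: 0.026
```

```bash
python3 st.py
```

```text
[ 0.5873 -0.0093  0.1763] yaw 87.09 25.2 [0.279 0.382 0.024] [-1.2  1.9  4.5] [ -3.2  16.5 114.3   0.   49.2  -0.3]
tau [-8.1500e-01 -6.0216e+01 -3.6480e+01 -3.0200e-01 -4.1500e-01  5.8000e-02] 0.025962291648198164
```

Call:
{"fn": "move_arm", "kwargs": {"motion": "0 0 0.5 0;0 0 1 0;0 0 2 0;0 0 3 0;0 -2 3 0;0 -3.3 0 0;0 -3 0 0;0 0 0 0;0 0 0 0;0 0 0 0"}}

```text
time_s: 26.2
position: [0.5871, -0.0919, 0.2711]
eef_rot: [[0.05, 0.999, -0.0], [0.999, -0.05, 0.0], [0.0, -0.0, -1.0]]
ft_force: [0.3, -0.2, -1.2]
width: 0.0259
```

```bash
cat > lk.py <<'E'
from h import *
import json
from scipy.optimize import least_squares
def an(n):
    s=json.load(open(n+'.json'));im=cv2.imread(f'pics/{n}.png')
    u0,v0=[int(a) for a in proj('wrist',(.5866,-.01,.101),s)]
    big=cv2.resize(im[v0-48:v0+48,u0-48:u0+48],None,fx=8,fy=8,interpolation=cv2.INTER_CUBIC)
    cv2.imwrite(f'pics/{n}z.png',big[:,:][:600*2])
    sat=big[:,:,2].astype(int)-big[:,:,0]
    m=(sat>sat.max()*.5).astype(np.uint8)
    c=max(cv2.findContours(m,cv2.RETR_EXTERNAL,cv2.CHAIN_APPROX_NONE)[0],key=cv2.contourArea)
    c=cv2.convexHull(c)
    P=c[:,0].astype(float);P=(P+.5)/8-.5+np.array([u0-48,v0-48])
    rays=[ray('wrist',p,s) for p in P]
    def f(x):
        q=np.array([p+d*(x[2]-p[2])/d[2] for p,d in rays]);return np.hypot(q[:,0]-x[0],q[:,1]-x[1])-.034
    o=least_squares(f,[.586,-.01,.1]);print(n,o.x,np.abs(o.fun).max())
    m2=(big.max(2)<60).astype(np.uint8); m2=m2&cv2.drawContours(np.zeros_like(m2),[c],-1,1,-1); m2=cv2.erode(m2,np.ones((5,5)));
    c2=max(cv2.findContours(m2,cv2.RETR_EXTERNAL,cv2.CHAIN_APPROX_NONE)[0],key=cv2.contourArea)
    b=cv2.boxPoints(cv2.minAreaRect(c2));b=(b+.5)/8-.5+np.array([u0-48,v0-48])
    w=np.array([at_z('wrist',q,.101,s)[:2] for q in b]);l=[np.linalg.norm(w[i]-w[(i+1)%4]) for i in range(4)];i=int(np.argmax(l));d=w[(i+1)%4]-w[i]
    d=d+w[(i+2)%4]-w[(i+3)%4]
    print('slot',w.mean(0),np.round(l,4),np.degrees(np.arctan2(d[1],d[0]))%180)
E
python3 - <<'E'
from lk import *
s=r.sense();im=r.capture('wrist');cv2.imwrite('pics/w13.png',im)
json.dump({k:np.array(s[k]).tolist() for k in('position','eef_rot')},open('w13.json','w'))
print(s['position'],s['time_s'])
an('w11');an('w13')
E
```

```text
[ 0.58705635 -0.09189689  0.27114676] 26.2
w11 [ 0.58682662 -0.00988607  0.09787625] 0.00037532415072696196
slot [ 0.58696009 -0.00996121] [0.0046 0.0451 0.0048 0.0451] 89.3261607118172
w13 [ 0.586829   -0.00990132  0.09811327] 0.00020034642815038722
slot [ 0.58686849 -0.00979365] [0.0046 0.045  0.0047 0.045 ] 87.74021819246383
```

View pics/w13.png

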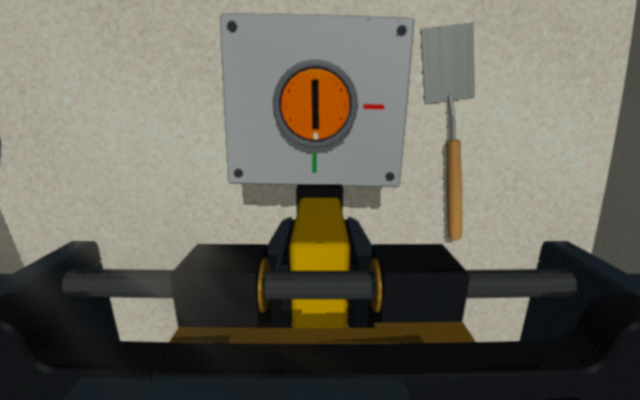

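Run:
```python
from h import *
import json
from scipy.optimize import least_squares
def scr(n,g):
    s=json.load(open(n+'.json'));im=cv2.cvtColor(cv2.imread(f'pics/{n}.png'),cv2.COLOR_BGR2GRAY).astype(float)
    out=[]
    for u,v in g:
        w=im[v-8:v+9,u-8:u+9];bg=np.median(w);d=np.clip(bg-w-15,0,None);yy,xx=np.mgrid[-8:9,-8:9];d*=(xx**2+yy**2<49)
        out.append(at_z('wrist',(u+(d*xx).sum()/d.sum(),v+(d*yy).sum()/d.sum()),.08,s)[:2])
    return np.array(out)
# order: by world
A=scr('w3',[(238,22),(388,11),(391,177),(259,187)])
B=scr('w13',[(232,27),(402,30),(390,176),(238,173)])
C=scr('w11',[(232,23),(402,28),(390,174),(238,171)])
for X in(A,B,C):
    print(np.round(X,4).tolist(), [round(float(np.linalg.norm(X[i]-X[(i+1)%4])),5) for i in range(4)],X.mean(0))
```

```text
[[0.4976, -0.0775], [0.5083, 0.0707], [0.6766, 0.0584], [0.6659, -0.0904]] [0.14866, 0.16874, 0.14921, 0.16885] [ 0.58711526 -0.00969834]
[[0.508, 0.0701], [0.6764, 0.0579], [0.6656, -0.0904], [0.4973, -0.078]] [0.16881, 0.14869, 0.16872, 0.14848] [ 0.58682066 -0.01012044]
[[0.5081, 0.0701], [0.6764, 0.0578], [0.6657, -0.0903], [0.4972, -0.0781]] [0.16876, 0.1485, 0.16892, 0.14864] [ 0.5868342  -0.01013218]
```

Call:
{"fn": "move_arm", "kwargs": {"motion": "0 3 0 0;0 3 0 0;0 2.25 -1 0;0 0 -3 0;0 0 -2.5 0;0 0 -1.5 0;0 0 -0.5 0;0 0 -0.5 0;0 0 0 0;0 0 0 0"}}

```text
time_s: 27.25
position: [0.5876, -0.01, 0.1818]
eef_rot: [[0.05, 0.999, 0.001], [0.999, -0.05, -0.0], [0.0, 0.001, -1.0]]
ft_force: [-0.2, -0.1, -0.1]
width: 0.0258
```

```bash
python3 st.py
```

```text
[ 0.5876 -0.01    0.1818] yaw 87.12 27.25 [-0.054  0.056  0.013] [-0.2 -0.1 -0.1] [ -3.2  16.1 114.1   0.   49.7  -0.4]
tau [ 8.0000e-02 -6.2585e+01 -3.8185e+01  5.9000e-02  2.4000e-02  1.0000e-03] 0.02577031196699091
```

Call:
{"fn": "move_arm", "kwargs": {"motion": "0 0 -0.2 0;0 0 -0.2 0;0 0 0 0;0 0 0 0;0 0 0 0"}}

```text
time_s: 27.75
position: [0.5872, -0.0099, 0.177]
eef_rot: [[0.05, 0.999, 0.0], [0.999, -0.05, -0.0], [-0.0, 0.0, -1.0]]
ft_force: [-0.9, 0.1, -0.1]
width: 0.0255
```

```bash
python3 st.py
```

```text
[ 0.5872 -0.0099  0.177 ] yaw 87.13 27.75 [-0.112  0.028  0.014] [-0.9  0.1 -0.1] [ -3.2  16.5 114.3  -0.   49.3  -0.4]
tau [-9.0000e-03 -6.3651e+01 -3.8238e+01  5.8000e-02  3.8000e-02  0.0000e+00] 0.02553800108999927
```

Call:
{"fn": "move_arm", "kwargs": {"motion": "0 0 -0.1 0;0 0 0 0;0 0 0 0;0 0 0 0"}}

```text
time_s: 28.15
position: [0.5873, -0.0099, 0.1763]
eef_rot: [[0.05, 0.999, 0.0], [0.999, -0.05, 0.0], [0.0, 0.0, -1.0]]
ft_force: [-1.6, 0.3, 5.5]
width: 0.0257
```

```bash
python3 st.py
```

```text
[ 0.5873 -0.0099  0.1763] yaw 87.13 28.15 [0.039 0.508 0.041] [-1.6  0.3  5.5] [ -3.2  16.5 114.3   0.   49.2  -0.4]
tau [-2.0400e-01 -6.0190e+01 -3.6596e+01 -5.5000e-02 -5.0600e-01  7.0000e-03] 0.025678502982724345
```

Call:
{"fn": "move_arm", "kwargs": {"motion": "0 0 -0.1 0;0 0 0 0;0 0 0 0;0 0 0 0"}}

```text
time_s: 28.55
position: [0.5874, -0.0098, 0.1752]
eef_rot: [[0.05, 0.999, 0.001], [0.999, -0.05, 0.0], [0.0, 0.001, -1.0]]
ft_force: [-0.0, 3.1, 5.4]
width: 0.0259
```

```bash
python3 st.py
```

```text
[ 0.5874 -0.0098  0.1752] yaw 87.13 28.55 [0.63  0.208 0.06 ] [-0.   3.1  5.4] [ -3.2  16.6 114.3   0.   49.   -0.4]
tau [-1.5470e+00 -6.0190e+01 -3.5954e+01 -5.8600e-01 -2.2300e-01  1.6000e-02] 0.02589821604196159
```

Call:
{"fn": "move_arm", "kwargs": {"motion": "0 0 -0.2 -0.03;0 0 -0.15 -0.03;0 0 0 -0.02;0 0 0 -0.02;0 0 0 0;0 0 0 0"}}

```text
time_s: 29.15
position: [0.5877, -0.0099, 0.1718]
eef_rot: [[0.149, 0.989, 0.001], [0.989, -0.149, -0.0], [0.0, 0.001, -1.0]]
ft_force: [0.7, 1.0, 5.3]
width: 0.0256
```

```bash
python3 st.py
```

```text
[ 0.5877 -0.0099  0.1718] yaw 81.44 29.15 [ 0.305 -0.14   0.237] [0.7 1.  5.3] [ -3.2  16.9 114.3  -0.   48.7   5.3]
tau [ -1.099 -60.079 -34.6    -0.19    0.281   0.251] 0.025646512711920796
```

Call:
{"fn": "move_arm", "kwargs": {"motion": "0 0 0 -0.02;0 0 0 0;0 0 0 0"}}

```text
time_s: 29.45
position: [0.5877, -0.0099, 0.1718]
eef_rot: [[0.169, 0.986, 0.001], [0.986, -0.169, -0.0], [0.0, 0.001, -1.0]]
ft_force: [3.3, 1.7, 5.1]
width: 0.0261
```

```bash
python3 st.py
```

```text
[ 0.5877 -0.0099  0.1718] yaw 80.29 29.45 [ 0.219 -0.798  0.298] [3.3 1.7 5.1] [ -3.2  16.9 114.3  -0.   48.6   6.5]
tau [ -1.086 -59.558 -32.737  -0.103   1.099   0.351] 0.02608876641205092
```

Call:
{"fn": "move_arm", "kwargs": {"motion": "0 0 0.1 0.02;0 0 0.1 0.01;0 0 0.1 0.01;0 0 0.1 0;0 0 0.1 0;0 0 0 0;0 0 0 0"}}

```text
time_s: 30.15
position: [0.587, -0.0101, 0.1761]
eef_rot: [[0.129, 0.992, -0.0], [0.992, -0.129, -0.0], [-0.0, -0.0, -1.0]]
ft_force: [3.4, -1.6, -2.6]
width: 0.026
```

```bash
python3 st.py
```

```text
[ 0.587  -0.0101  0.1761] yaw 82.6 30.15 [-0.537 -0.957  0.213] [ 3.4 -1.6 -2.6] [ -3.3  16.5 114.3  -0.   49.2   4.2]
tau [  0.802 -63.355 -35.422   0.568   1.408   0.227] 0.025956073651746042
```

Call:
{"fn": "move_arm", "kwargs": {"motion": "0 0 0 0.02;0 0 0 0.02;0 0 0 0.02;0 0 0.1 0;0 0 0 0;0 0 0 0"}}

```text
time_s: 30.75
position: [0.5869, -0.0098, 0.1773]
eef_rot: [[0.07, 0.998, -0.001], [0.998, -0.07, 0.0], [0.0, -0.001, -1.0]]
ft_force: [0.3, 0.5, -0.9]
width: 0.0261
```

```bash
python3 st.py
```

```text
[ 0.5869 -0.0098  0.1773] yaw 85.98 30.75 [-0.121  0.005 -0.018] [ 0.3  0.5 -0.9] [ -3.2  16.4 114.3   0.   49.3   0.8]
tau [-3.0000e-03 -6.3710e+01 -3.8322e+01  6.2000e-02  5.0000e-02 -6.0000e-03] 0.026051834071095913
```

Call:
{"fn": "move_arm", "kwargs": {"motion": "0 0 0.6 0.02;0 0 1 0;0 0 2 0;0 0 3 0;0 -2 2.7 0;0 -3.3 0 0;0 -3 0 0;0 0 0 0;0 0 0 0;0 0 0 0"}}

```text
time_s: 31.75
position: [0.5871, -0.0924, 0.2708]
eef_rot: [[0.05, 0.999, 0.0], [0.999, -0.05, 0.0], [0.0, 0.0, -1.0]]
ft_force: [0.5, 0.2, -0.8]
width: 0.0263
```

Run:
```python
from lk import *
s=r.sense();im=r.capture('wrist');cv2.imwrite('pics/w14.png',im)
json.dump({k:np.array(s[k]).tolist() for k in('position','eef_rot')},open('w14.json','w'))
print(s['position'],s['time_s'])
an('w13');an('w14')
b=cv2.imread('pics/w14z.png');cv2.imwrite('pics/w14y.png',cv2.resize(b,(600,600)))
```

```text
[ 0.58709783 -0.09237101  0.27078555] 31.75
w13 [ 0.58682908 -0.00990134  0.09811325] 0.00020034644349452985
slot [ 0.58686857 -0.00979367] [0.0046 0.045  0.0047 0.045 ] 87.74021419197591
w14 [ 0.58681133 -0.00990837  0.09758361] 0.00025325356308022323
slot [ 0.58691519 -0.00994573] [0.0047 0.045  0.0049 0.045 ] 88.21026505707106
```

View pics/w14y.png

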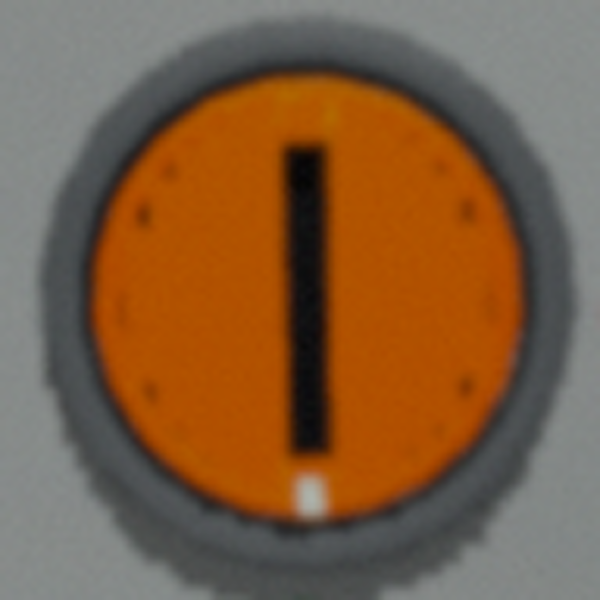

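Call:
{"fn": "move_arm", "kwargs": {"motion": "-1 4.5 0 0.1;-1 4.5 0 0.12;-1 4.5 0 0.12;-1 4.5 0 0.12;-1 4.5 0 0.12;-1 4.5 0 0.12;-1 4.5 0 0.12;0 4.5 0 0.12;0 4.5 0 0.12;0 1 0 0.11"}}

```text
time_s: 32.8
position: [0.5162, 0.3265, 0.2706]
eef_rot: [[-0.904, 0.428, 0.0], [0.428, 0.904, 0.001], [-0.0, 0.001, -1.0]]
ft_force: [-0.6, -0.0, -1.7]
width: 0.0259
```

```bash
python3 st.py
python3 - <<'E'
from h import *
b=r.capture('scene');cv2.imwrite('pics/s15.png',b);a=cv2.imread('pics/scene0.png')
t=r.capture('top');cv2.imwrite('pics/t15.png',t);t0=cv2.imread('pics/top0.png')
for n,P in(('scene',(a,b)),('top',(t0,t))):
    print(n,'px/mm',(proj(n,(.587,-.01,.101))-proj(n,(.587,-.01,.100))).round(3))
    x,y=[int(v) for v in proj(n,(.587,-.01,.1))]
    for im in P:
        z=cv2.resize(im[y-25:y+25,x-25:x+25],None,fx=10,fy=10,interpolation=cv2.INTER_CUBIC).astype(float)
        for th in(.35,.5):
            m=((z[:,:,2]-z[:,:,0])>th*(z[:,:,2]+12)).astype(np.uint8)
            c=max(cv2.findContours(m,cv2.RETR_EXTERNAL,cv2.CHAIN_APPROX_NONE)[0],key=cv2.contourArea);h=cv2.convexHull(c)
            e=cv2.fitEllipse(h);bb=cv2.boundingRect(h);print(th,np.round(np.array(e[0])/10,2),np.round(np.array(e[1])/10,2),bb)
    al=[cv2.cvtColor(i[y-40:y+40,x-45:x+45],cv2.COLOR_BGR2GRAY) for i in P]
E
```

```text
[0.5162 0.3265 0.2706] yaw 154.66 32.8 [-0.043  0.033 -0.001] [-0.6 -0.  -1.7] [ 30.1  11.7 108.9   0.   59.4 -34.6]
tau [ 2.6750e+00 -6.2030e+01 -4.4902e+01  2.8400e-01  1.0000e-03  2.7420e+00] 0.025881507720335182
scene px/mm [-0.022 -0.254]
0.35 [26.33 27.59] [25.75 29.67] (115, 148, 296, 257)
0.5 [26.32 27.6 ] [25.19 29.31] (117, 150, 292, 252)
0.35 [26.35 27.79] [25.38 29.69] (115, 151, 297, 254)
0.5 [26.35 27.77] [24.75 29.37] (116, 154, 294, 248)
top px/mm [ 0.02  -0.045]
0.35 [25.63 26.74] [25.95 26.24] (125, 138, 264, 260)
0.5 [25.67 26.68] [25.3  25.57] (130, 141, 256, 253)
0.35 [25.6  26.78] [25.9  26.12] (126, 139, 261, 260)
0.5 [25.63 26.72] [25.21 25.46] (131, 142, 251, 254)
```

Run:
```python
import cv2,numpy as np
a=cv2.imread('pics/scene0.png');b=cv2.imread('pics/s15.png')
z=lambda im:cv2.resize(im[160:215,262:317],None,fx=7,fy=7,interpolation=cv2.INTER_CUBIC)
cv2.imwrite('pics/cmp.png',np.hstack([z(a),z(b)]))
```

```text
(no output)
```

View pics/cmp.png

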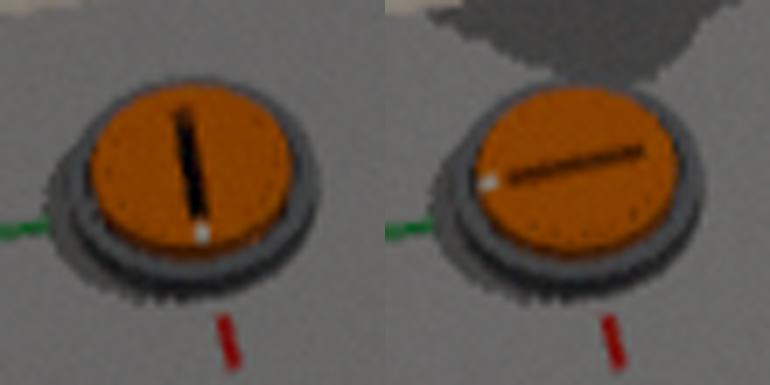

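Call:
{"fn": "move_arm", "kwargs": {"motion": "1 -4 0 -0.13;1 -4.3 0 -0.13;1 -4.3 0 -0.13;1 -4.3 0 -0.13;1 -4.3 0 -0.13;1 -4.3 0 -0.13;1 -4.3 0 -0.13;0 -3.8 0 -0.13;0 0 0 -0.04;0 0 0 0"}}

```text
time_s: 33.9
position: [0.5865, -0.0154, 0.2704]
eef_rot: [[-0.034, 0.999, -0.0], [0.999, 0.034, -0.0], [0.0, -0.0, -1.0]]
ft_force: [0.1, 0.2, -1.5]
width: 0.0258
```

```bash
python3 st.py
```

```text
[ 0.5865 -0.0154  0.2704] yaw 91.96 33.9 [-0.069  0.095  0.002] [ 0.1  0.2 -1.5] [ -3.8   9.5 111.6  -0.   58.9  -5.7]
tau [-2.1840e+00 -5.8592e+01 -4.4300e+01 -1.5000e-02  2.9000e-02  8.1800e-01] 0.02583481136025947
```

Call:
{"fn": "move_arm", "kwargs": {"motion": "0.05 0.5 -1 -0.04;0 0 -2 -0.025;0 0 -2.5 0;0 0 -2 0;0 0 -0.5 0;0 0 0 0;0 0 0 0"}}

```text
time_s: 34.6
position: [0.588, -0.0088, 0.1915]
eef_rot: [[0.025, 1.0, 0.001], [1.0, -0.025, -0.0], [-0.0, 0.001, -1.0]]
ft_force: [-0.5, -0.0, -1.6]
width: 0.0259
```

```bash
python3 st.py
```

```text
[ 0.588  -0.0088  0.1915] yaw 88.58 34.6 [-0.124  0.043 -0.03 ] [-0.5 -0.  -1.6] [ -3.1  15.3 113.9  -0.   50.7  -1.7]
tau [ 7.1000e-02 -6.1401e+01 -3.8290e+01  5.8000e-02  3.8000e-02  4.0000e-03] 0.025859245990271007
```

Call:
{"fn": "move_arm", "kwargs": {"motion": "-0.07 -0.08 0 0;0 0 -0.4 0;0 0 -0.4 0;0 0 -0.4 0;0 0 0 0;0 0 0 0"}}

```text
time_s: 35.2
position: [0.5868, -0.0097, 0.1782]
eef_rot: [[0.025, 1.0, -0.0], [1.0, -0.025, 0.0], [0.0, -0.0, -1.0]]
ft_force: [0.2, -0.8, -1.5]
width: 0.0256
```

```bash
python3 st.py
```

```text
[ 0.5868 -0.0097  0.1782] yaw 88.56 35.2 [-0.078  0.021  0.019] [ 0.2 -0.8 -1.5] [ -3.2  16.4 114.3   0.   49.4  -1.8]
tau [-1.0000e-02 -6.3163e+01 -3.8054e+01  5.6000e-02  2.4000e-02 -0.0000e+00] 0.025586082941573125
```

Call:
{"fn": "move_arm", "kwargs": {"motion": "0 0 0 0.03;0 0 0 0.03;0 0 0 0;0 0 0 0"}}

```text
time_s: 35.6
position: [0.5868, -0.0097, 0.1785]
eef_rot: [[-0.035, 0.999, -0.0], [0.999, 0.035, -0.0], [-0.0, -0.0, -1.0]]
ft_force: [-1.8, -0.2, -0.7]
width: 0.0261
```

```bash
python3 st.py
```

```text
[ 0.5868 -0.0097  0.1785] yaw 92.0 35.6 [-0.107  0.385 -0.072] [-1.8 -0.2 -0.7] [ -3.2  16.3 114.3  -0.   49.4  -5.2]
tau [  0.119 -63.59  -39.242   0.092  -0.423  -0.145] 0.026083489581337226
```

Call:
{"fn": "move_arm", "kwargs": {"motion": "0 0 0 0.02;0 0 0 0;0 0 0 0"}}

```text
time_s: 35.9
position: [0.5867, -0.0097, 0.1784]
eef_rot: [[-0.055, 0.998, -0.0], [0.998, 0.055, 0.0], [0.0, -0.0, -1.0]]
ft_force: [-2.4, 0.0, -0.4]
width: 0.0255
```

```bash
python3 st.py
```

```text
[ 0.5867 -0.0097  0.1784] yaw 93.15 35.9 [-0.068  0.801 -0.084] [-2.4  0.  -0.4] [ -3.2  16.3 114.3   0.   49.4  -6.4]
tau [ 2.7000e-02 -6.3461e+01 -4.0026e+01 -8.0000e-03 -9.1800e-01 -1.7800e-01] 0.025518205017866075
```

Call:
{"fn": "move_arm", "kwargs": {"motion": "0 0 0 0.02;0 0 0 0;0 0 0 0"}}

```text
time_s: 36.2
position: [0.5866, -0.0097, 0.1783]
eef_rot: [[-0.075, 0.997, -0.001], [0.997, 0.075, 0.0], [0.0, -0.001, -1.0]]
ft_force: [-5.7, -0.2, 0.2]
width: 0.0259
```

```bash
python3 st.py
```

```text
[ 0.5866 -0.0097  0.1783] yaw 94.3 36.2 [-0.082  1.256 -0.157] [-5.7 -0.2  0.2] [ -3.2  16.3 114.3   0.   49.4  -7.5]
tau [ 1.6300e-01 -6.3483e+01 -4.1212e+01 -1.9000e-02 -1.5600e+00 -2.6200e-01] 0.0258513036038483
```

Call:
{"fn": "move_arm", "kwargs": {"motion": "0 0 0 -0.03;0 0 0 -0.03;0 0 0 -0.02;0 0 0 0;0 0 0 0"}}

```text
time_s: 36.7
position: [0.5873, -0.0098, 0.1786]
eef_rot: [[0.005, 1.0, 0.001], [1.0, -0.005, -0.0], [-0.0, 0.001, -1.0]]
ft_force: [0.9, 1.2, -1.2]
width: 0.026
```

```bash
python3 st.py
```

```text
[ 0.5873 -0.0098  0.1786] yaw 89.72 36.7 [-0.064  0.022  0.04 ] [ 0.9  1.2 -1.2] [ -3.2  16.3 114.2  -0.   49.4  -2.9]
tau [ 1.6000e-02 -6.3552e+01 -3.8340e+01  6.0000e-02  3.9000e-02  8.0000e-02] 0.0259533594011683
```

Call:
{"fn": "move_arm", "kwargs": {"motion": "0 0 -0.1 0;0 0 0 0;0 0 0 0"}}

```text
time_s: 37.0
position: [0.5869, -0.0097, 0.1774]
eef_rot: [[0.005, 1.0, 0.0], [1.0, -0.005, -0.0], [-0.0, 0.0, -1.0]]
ft_force: [-0.5, -0.5, -1.5]
width: 0.0261
```

```bash
python3 st.py
```

```text
[ 0.5869 -0.0097  0.1774] yaw 89.72 37.0 [-0.069  0.087 -0.011] [-0.5 -0.5 -1.5] [ -3.2  16.4 114.3  -0.   49.3  -2.9]
tau [ 0.0000e+00 -6.3583e+01 -3.8277e+01  5.6000e-02  3.2000e-02 -3.0000e-03] 0.026070075531920228
```

Call:
{"fn": "move_arm", "kwargs": {"motion": "0 0 -0.05 0;0 0 0 0;0 0 0 0"}}

```text
time_s: 37.3
position: [0.5869, -0.0097, 0.1769]
eef_rot: [[0.005, 1.0, -0.0], [1.0, -0.005, -0.0], [-0.0, -0.0, -1.0]]
ft_force: [0.5, 0.6, -0.7]
width: 0.0255
```

```bash
python3 st.py
```

```text
[ 0.5869 -0.0097  0.1769] yaw 89.71 37.3 [-0.108  0.039  0.041] [ 0.5  0.6 -0.7] [ -3.2  16.5 114.3  -0.   49.2  -2.9]
tau [-3.0000e-03 -6.3624e+01 -3.8242e+01  5.6000e-02  3.8000e-02 -1.0000e-03] 0.02554973581070279
```

Call:
{"fn": "move_arm", "kwargs": {"motion": "0 0 -0.05 0;0 0 0 0;0 0 0 0"}}

```text
time_s: 37.6
position: [0.5869, -0.0097, 0.1764]
eef_rot: [[0.005, 1.0, -0.0], [1.0, -0.005, -0.0], [-0.0, -0.0, -1.0]]
ft_force: [-0.0, -0.1, -0.8]
width: 0.0256
```

```bash
python3 st.py
```

```text
[ 0.5869 -0.0097  0.1764] yaw 89.71 37.6 [-0.009  0.054 -0.002] [-0.  -0.1 -0.8] [ -3.2  16.5 114.3  -0.   49.2  -2.9]
tau [ 0.0000e+00 -6.3658e+01 -3.8205e+01  5.6000e-02  3.9000e-02 -0.0000e+00] 0.025627973916437053
```

Call:
{"fn": "move_arm", "kwargs": {"motion": "0.05 0 -0.2 -0.03;0 0 -0.2 -0.03;0 0 -0.15 -0.03;0 0 -0.1 -0.03;0 0 0 -0.03;0 0 0 0;0 0 0 0"}}

```text
time_s: 38.3
position: [0.588, -0.0096, 0.171]
eef_rot: [[0.154, 0.988, 0.001], [0.988, -0.154, 0.0], [0.0, 0.001, -1.0]]
ft_force: [-2.9, 0.6, 9.7]
width: 0.0256
```

```bash
python3 st.py
```

```text
[ 0.588  -0.0096  0.171 ] yaw 81.13 38.3 [0.246 0.584 0.173] [-2.9  0.6  9.7] [ -3.2  17.  114.3   0.   48.6   5.7]
tau [ -0.94  -58.09  -34.877  -0.087  -0.723   0.246] 0.02561241187651245
```

Call:
{"fn": "move_arm", "kwargs": {"motion": "0.05 0 0 -0.02;0 0 0 -0.01;0 0 0 0;0 0 0 0"}}

```text
time_s: 38.7
position: [0.5884, -0.0097, 0.1709]
eef_rot: [[0.183, 0.983, 0.001], [0.983, -0.183, -0.0], [0.0, 0.001, -1.0]]
ft_force: [-2.5, 1.8, 10.3]
width: 0.0258
```

```bash
python3 st.py
```

```text
[ 0.5884 -0.0097  0.1709] yaw 79.43 38.7 [0.137 0.741 0.353] [-2.5  1.8 10.3] [ -3.2  17.1 114.3  -0.   48.6   7.4]
tau [ -0.853 -58.048 -35.114   0.105  -0.905   0.342] 0.025835478702980565
```

Call:
{"fn": "move_arm", "kwargs": {"motion": "0 0 0 -0.01;0 0 0.1 0;0 0 0.1 0;0 0 0.1 0;0 0 0 0"}}

```text
time_s: 39.2
position: [0.5879, -0.0101, 0.1727]
eef_rot: [[0.193, 0.981, 0.0], [0.981, -0.193, -0.001], [-0.001, 0.0, -1.0]]
ft_force: [2.1, -4.9, -2.6]
width: 0.0257
```

```bash
python3 st.py
```

```text
[ 0.5879 -0.0101  0.1727] yaw 78.86 39.2 [-1.173 -0.409  0.397] [ 2.1 -4.9 -2.6] [-3.200e+00  1.690e+01  1.143e+02 -1.000e-01  4.880e+01  7.900e+00]
tau [  2.314 -64.579 -37.09    1.383   0.66    0.42 ] 0.02566817903283898
```

Call:
{"fn": "move_arm", "kwargs": {"motion": "0 0 0 0.02;0 0 0 0.02;0 0 0 0;0 0 0 0"}}

```text
time_s: 39.6
position: [0.5878, -0.0097, 0.1729]
eef_rot: [[0.154, 0.988, -0.0], [0.988, -0.154, 0.0], [-0.0, -0.0, -1.0]]
ft_force: [-0.0, -0.9, -1.5]
width: 0.0261
```

```bash
python3 st.py
```

```text
[ 0.5878 -0.0097  0.1729] yaw 81.12 39.6 [-0.507  0.099  0.283] [-0.  -0.9 -1.5] [ -3.2  16.9 114.3   0.   48.9   5.7]
tau [ 5.6000e-01 -6.4186e+01 -3.8109e+01  6.6900e-01  3.2000e-02  2.2300e-01] 0.026145925022253196
```

Call:
{"fn": "move_arm", "kwargs": {"motion": "0 0 0 0.02;0 0 0 0;0 0 0 0"}}

```text
time_s: 39.9
position: [0.5877, -0.0097, 0.173]
eef_rot: [[0.135, 0.991, -0.0], [0.991, -0.135, 0.0], [0.0, -0.0, -1.0]]
ft_force: [-1.4, -1.4, 1.7]
width: 0.0256
```

```bash
python3 st.py
```

```text
[ 0.5877 -0.0097  0.173 ] yaw 82.26 39.9 [-0.346  0.692  0.249] [-1.4 -1.4  1.7] [ -3.2  16.9 114.3   0.   48.9   4.5]
tau [  0.391 -62.856 -38.543   0.492  -0.734   0.147] 0.025555517116153812
```

Call:
{"fn": "move_arm", "kwargs": {"motion": "0 0 0 0.02;0 0 0 0;0 0 0 0"}}

```text
time_s: 40.2
position: [0.5878, -0.0096, 0.173]
eef_rot: [[0.115, 0.993, -0.0], [0.993, -0.115, 0.0], [0.0, -0.0, -1.0]]
ft_force: [-4.4, 0.4, 3.4]
width: 0.0255
```

```bash
python3 st.py
```

```text
[ 0.5878 -0.0096  0.173 ] yaw 83.41 40.2 [0.011 1.137 0.113] [-4.4  0.4  3.4] [ -3.2  16.9 114.3   0.   48.9   3.4]
tau [ -0.332 -61.79  -38.897   0.111  -1.348   0.086] 0.02551328336403739
```

Call:
{"fn": "move_arm", "kwargs": {"motion": "0 0 0.1 0;0 0 0.1 0;0 0 0 0;0 0 0 0"}}

```text
time_s: 40.6
position: [0.5877, -0.0097, 0.175]
eef_rot: [[0.115, 0.993, -0.0], [0.993, -0.115, 0.0], [0.0, -0.0, -1.0]]
ft_force: [-4.7, 0.6, 3.7]
width: 0.0258
```

```bash
python3 st.py
```

```text
[ 0.5877 -0.0097  0.175 ] yaw 83.41 40.6 [-0.017  1.359  0.115] [-4.7  0.6  3.7] [ -3.2  16.7 114.2   0.   49.1   3.4]
tau [ -0.118 -62.351 -40.085   0.148  -1.677   0.12 ] 0.025804733757383524
```

Call:
{"fn": "move_arm", "kwargs": {"motion": "-0.04 0 0.1 0;0 0 0 0;0 0 0 0"}}

```text
time_s: 40.9
position: [0.5875, -0.0098, 0.1759]
eef_rot: [[0.115, 0.993, -0.0], [0.993, -0.115, -0.0], [-0.0, -0.0, -1.0]]
ft_force: [-2.8, -1.0, -1.2]
width: 0.0256
```

```bash
python3 st.py
```

```text
[ 0.5875 -0.0098  0.1759] yaw 83.41 40.9 [-0.227  0.776  0.127] [-2.8 -1.  -1.2] [ -3.2  16.6 114.2  -0.   49.2   3.4]
tau [  0.307 -64.593 -40.508   0.329  -0.956   0.102] 0.02563585836034126
```

Call:
{"fn": "move_arm", "kwargs": {"motion": "0 0 0.05 0;0 0 0 0;0 0 0 0"}}

```text
time_s: 41.2
position: [0.5874, -0.0097, 0.1763]
eef_rot: [[0.115, 0.993, -0.0], [0.993, -0.115, 0.0], [-0.0, -0.0, -1.0]]
ft_force: [-2.7, -1.2, -4.1]
width: 0.0256
```

```bash
python3 st.py
```

```text
[ 0.5874 -0.0097  0.1763] yaw 83.41 41.2 [-0.267  0.762  0.112] [-2.7 -1.2 -4.1] [ -3.2  16.6 114.2  -0.   49.2   3.4]
tau [  0.31  -65.607 -41.133   0.334  -0.831   0.097] 0.025589143923424314
```

Call:
{"fn": "move_arm", "kwargs": {"motion": "0 0 0.05 0;0 0 0 0;0 0 0 0"}}

```text
time_s: 41.5
position: [0.5874, -0.0097, 0.1769]
eef_rot: [[0.115, 0.993, -0.0], [0.993, -0.115, 0.0], [0.0, -0.0, -1.0]]
ft_force: [-3.4, -1.0, -3.7]
width: 0.0258
```

```bash
python3 st.py
```

```text
[ 0.5874 -0.0097  0.1769] yaw 83.41 41.5 [-0.119  0.747  0.137] [-3.4 -1.  -3.7] [ -3.2  16.5 114.2   0.   49.3   3.4]
tau [  0.068 -65.989 -41.482   0.23   -0.833   0.09 ] 0.025818354055753643
```

Run:
```python
from h import *
import json
s=r.sense();im=r.capture('wrist');cv2.imwrite('pics/w16.png',im)
R=s['eef_rot'];p=s['position']
print([proj('wrist',p+R@np.array(q),s).round(2) for q in((.025,0,.0444),(.025,0,.0434),(.024,0,.0444),(.031,0,.0544),(.031,0,.0534))])
for n in('w3','w4','w11','w12','w13','w14','w16'):
    im=cv2.imread(f'pics/{n}.png').astype(float);p=im[180:240,312:328,:].mean(1);y=p[:,2]-p[:,0]
    k=16;lvl=y[22]/2;i=next(i for i in range(12,25) if y[i]>lvl);e=180+i-1+(lvl-y[i-1])/(y[i]-y[i-1])
    g=p.mean(1);top=g[0:3].mean();bot=g[7:10].min();l2=(top+bot)/2;j=next(j for j in range(0,10) if g[j]<l2);e2=180+j-1+(g[j-1]-l2)/(g[j-1]-g[j])
    print(n,round(e,2),round(e2,2))
```

```text
[array([318.96, 193.96]), array([318.96, 194.37]), array([318.96, 195.47]), array([318.97, 181.29]), array([318.97, 181.63])]
w3 197.18 184.1
w4 197.19 183.99
w11 197.16 183.35
w12 197.14 184.01
w13 197.16 184.04
w14 197.13 183.95
w16 197.15 184.01
```

Call:
{"fn": "move_arm", "kwargs": {"motion": "-0.05 0 0.05 0.02;0 0 0 0.02;0 0 0 0.02;0 0 0 0;0 0 0 0"}}

```text
time_s: 42.05
position: [0.5873, -0.0097, 0.1777]
eef_rot: [[0.055, 0.998, 0.001], [0.998, -0.055, -0.0], [0.0, 0.001, -1.0]]
ft_force: [0.5, -0.4, -1.5]
width: 0.0259
```

```bash
python3 st.py
```

```text
[ 0.5873 -0.0097  0.1777] yaw 86.84 42.05 [-0.08   0.062 -0.034] [ 0.5 -0.4 -1.5] [-3.200e+00  1.640e+01  1.143e+02  0.000e+00  4.930e+01 -1.000e-01]
tau [-2.0000e-03 -6.3686e+01 -3.8336e+01  5.8000e-02  3.2000e-02 -7.6000e-02] 0.025930138176709933
```

Call:
{"fn": "move_arm", "kwargs": {"motion": "0 0 -0.05 0;0 0 0 0;0 0 0 0"}}

```text
time_s: 42.35
position: [0.587, -0.0097, 0.1769]
eef_rot: [[0.055, 0.998, -0.0], [0.998, -0.055, 0.0], [0.0, -0.0, -1.0]]
ft_force: [0.5, -0.1, -1.4]
width: 0.0261
```

```bash
python3 st.py
```

```text
[ 0.587  -0.0097  0.1769] yaw 86.84 42.35 [-0.067  0.088  0.035] [ 0.5 -0.1 -1.4] [-3.200e+00  1.650e+01  1.143e+02  0.000e+00  4.920e+01 -1.000e-01]
tau [-0.0000e+00 -6.3675e+01 -3.8270e+01  5.8000e-02  3.2000e-02  2.0000e-03] 0.026105604869437974
```

Call:
{"fn": "move_arm", "kwargs": {"motion": "0 0 -0.05 0;0 0 0 0;0 0 0 0"}}

```text
time_s: 42.65
position: [0.587, -0.0097, 0.1764]
eef_rot: [[0.055, 0.998, -0.0], [0.998, -0.055, 0.0], [0.0, -0.0, -1.0]]
ft_force: [0.3, -0.5, -1.2]
width: 0.0257
```

```bash
python3 st.py
```

```text
[ 0.587  -0.0097  0.1764] yaw 86.85 42.65 [-0.047 -0.012 -0.04 ] [ 0.3 -0.5 -1.2] [-3.200e+00  1.650e+01  1.143e+02  0.000e+00  4.920e+01 -1.000e-01]
tau [ 0.0000e+00 -6.3675e+01 -3.8211e+01  5.8000e-02  3.5000e-02  0.0000e+00] 0.025677663768111078
```

Call:
{"fn": "move_arm", "kwargs": {"motion": "0.04 0 0.12 -0.03;0 0 0 -0.03;0 0 0 -0.02;0 0 0 0;0 0 0 0"}}

```text
time_s: 43.15
position: [0.5874, -0.0097, 0.1776]
eef_rot: [[0.134, 0.991, 0.0], [0.991, -0.134, -0.0], [-0.0, 0.0, -1.0]]
ft_force: [0.1, -0.6, -1.9]
width: 0.0257
```

```bash
python3 st.py
```

```text
[ 0.5874 -0.0097  0.1776] yaw 82.29 43.15 [-0.246 -0.027  0.19 ] [ 0.1 -0.6 -1.9] [ -3.2  16.5 114.2  -0.   49.3   4.5]
tau [-1.0000e-03 -6.4180e+01 -3.8587e+01  2.5200e-01  7.0000e-02  2.3200e-01] 0.025691709669302194
```

Call:
{"fn": "move_arm", "kwargs": {"motion": "0.03 0 0.02 -0.02;0 0 0.02 -0.01;0 0 0 0;0 0 0 0"}}

```text
time_s: 43.55
position: [0.5876, -0.0098, 0.1779]
eef_rot: [[0.164, 0.986, -0.0], [0.986, -0.164, -0.0], [-0.0, -0.0, -1.0]]
ft_force: [1.6, -1.6, -7.8]
width: 0.026
```

```bash
python3 st.py
```

```text
[ 0.5876 -0.0098  0.1779] yaw 80.56 43.55 [-0.448 -0.453  0.281] [ 1.6 -1.6 -7.8] [ -3.2  16.5 114.2  -0.   49.4   6.2]
tau [  0.506 -66.961 -39.581   0.595   0.65    0.342] 0.025964649174956233
```

Call:
{"fn": "move_arm", "kwargs": {"motion": "0 0 0 0.03;0 0 0 0.03;0 0 0 0.03;0 0 -0.1 0;0 0 0 0;0 0 0 0"}}

```text
time_s: 44.15
position: [0.5877, -0.0096, 0.1771]
eef_rot: [[0.075, 0.997, -0.0], [0.997, -0.075, 0.0], [0.0, -0.0, -1.0]]
ft_force: [-2.3, 0.7, 0.0]
width: 0.0257
```

```bash
python3 st.py
```

```text
[ 0.5877 -0.0096  0.1771] yaw 85.68 44.15 [0.051 0.597 0.055] [-2.3  0.7  0. ] [ -3.2  16.5 114.2   0.   49.3   1.1]
tau [-2.0500e-01 -6.3647e+01 -3.9462e+01  2.7000e-02 -6.5700e-01  3.0000e-02] 0.025715566635030853
```

Call:
{"fn": "move_arm", "kwargs": {"motion": "0 0 -0.05 0;0 0 0 0;0 0 0 0"}}

```text
time_s: 44.45
position: [0.5877, -0.0097, 0.1765]
eef_rot: [[0.075, 0.997, -0.0], [0.997, -0.075, 0.0], [0.0, -0.0, -1.0]]
ft_force: [-2.2, 0.8, 0.1]
width: 0.0258
```

```bash
python3 st.py
```

```text
[ 0.5877 -0.0097  0.1765] yaw 85.7 44.45 [-0.085  0.597  0.023] [-2.2  0.8  0.1] [ -3.2  16.6 114.2   0.   49.2   1.1]
tau [-1.9900e-01 -6.3633e+01 -3.9465e+01  2.8000e-02 -7.0000e-01  4.4000e-02] 0.02580036599814673
```

Call:
{"fn": "move_arm", "kwargs": {"motion": "-0.05 0 -0.05 0;0 0 0 0;0 0 0 0"}}

```text
time_s: 44.75
position: [0.5873, -0.0097, 0.176]
eef_rot: [[0.075, 0.997, 0.0], [0.997, -0.075, -0.0], [-0.0, 0.0, -1.0]]
ft_force: [-0.3, 0.9, -1.4]
width: 0.0257
```

```bash
python3 st.py
```

```text
[ 0.5873 -0.0097  0.176 ] yaw 85.7 44.75 [-0.097  0.141  0.01 ] [-0.3  0.9 -1.4] [ -3.2  16.6 114.3  -0.   49.1   1.1]
tau [-2.6000e-02 -6.3888e+01 -3.8563e+01  6.1000e-02 -1.3300e-01  1.0000e-02] 0.02570385497614111
```

Call:
{"fn": "move_arm", "kwargs": {"motion": "0 0 -0.05 0;0 0 0 0;0 0 0 0"}}

```text
time_s: 45.05
position: [0.5874, -0.0097, 0.1757]
eef_rot: [[0.075, 0.997, 0.0], [0.997, -0.075, -0.0], [0.0, 0.0, -1.0]]
ft_force: [-1.6, 0.7, 2.5]
width: 0.0261
```

```bash
python3 st.py
```

```text
[ 0.5874 -0.0097  0.1757] yaw 85.7 45.05 [0.054 0.316 0.021] [-1.6  0.7  2.5] [ -3.2  16.6 114.3   0.   49.1   1.1]
tau [-1.6200e-01 -6.1704e+01 -3.7342e+01 -1.9000e-02 -3.2400e-01  1.8000e-02] 0.026052782589315038
```

Call:
{"fn": "move_arm", "kwargs": {"motion": "0.03 0 -0.2 0;0 0 -0.2 0;0.03 0 -0.1 -0.03;0 0 0 -0.03;0.02 0 0 -0.03;0 0 0 -0.02;0 0 0 -0.01;0 0 0 0;0 0 0 0"}}

```text
time_s: 45.95
position: [0.5885, -0.0097, 0.1711]
eef_rot: [[0.193, 0.981, 0.001], [0.981, -0.193, -0.0], [0.0, 0.001, -1.0]]
ft_force: [-1.4, 1.1, 6.6]
width: 0.0257
```

```bash
python3 st.py
```

```text
[ 0.5885 -0.0097  0.1711] yaw 78.85 45.95 [0.233 0.468 0.327] [-1.4  1.1  6.6] [ -3.2  17.1 114.3   0.   48.6   7.9]
tau [-1.1670e+00 -5.9814e+01 -3.5705e+01  5.0000e-03 -5.2800e-01  3.8700e-01] 0.025732613297977505
```

Call:
{"fn": "move_arm", "kwargs": {"motion": "0 0 0.2 0;0 0 0.2 0;0 0 0.2 0;0 0 0.2 0;0 0 0 0"}}

```text
time_s: 46.45
position: [0.588, -0.0097, 0.1786]
eef_rot: [[0.194, 0.981, -0.0], [0.981, -0.194, -0.0], [-0.0, -0.0, -1.0]]
ft_force: [1.0, -1.1, -2.3]
width: 0.0256
```

```bash
python3 st.py
```

```text
[ 0.588  -0.0097  0.1786] yaw 78.83 46.45 [-0.246 -0.058  0.292] [ 1.  -1.1 -2.3] [ -3.2  16.4 114.1  -0.   49.5   8. ]
tau [-3.2000e-02 -6.4001e+01 -3.8271e+01  3.9700e-01  1.3100e-01  2.8500e-01] 0.025620999527783864
```

Call:
{"fn": "move_arm", "kwargs": {"motion": "0 0 0 0.1;0 0 0 0.03;0 0 0 0;0 0 0 0"}}

```text
time_s: 46.85
position: [0.5879, -0.0096, 0.1786]
eef_rot: [[0.067, 0.998, -0.0], [0.998, -0.067, 0.0], [0.0, -0.0, -1.0]]
ft_force: [-1.9, 1.0, -0.1]
width: 0.0258
```

```bash
python3 st.py
```

```text
[ 0.5879 -0.0096  0.1786] yaw 86.15 46.85 [0.177 0.515 0.035] [-1.9  1.  -0.1] [ -3.2  16.4 114.1   0.   49.5   0.6]
tau [-6.7700e-01 -6.3687e+01 -3.9579e+01 -1.6500e-01 -6.2300e-01 -5.0000e-02] 0.025826716967729674
```

Call:
{"fn": "move_arm", "kwargs": {"motion": "0 0 -0.15 0;0 0 0 0;0 0 0 0"}}

```text
time_s: 47.15
position: [0.5879, -0.0097, 0.1769]
eef_rot: [[0.065, 0.998, -0.0], [0.998, -0.065, -0.0], [-0.0, -0.0, -1.0]]
ft_force: [-1.6, -0.6, -1.5]
width: 0.0262
```

```bash
python3 st.py
```

```text
[ 0.5879 -0.0097  0.1769] yaw 86.25 47.15 [-0.071  0.591 -0.015] [-1.6 -0.6 -1.5] [ -3.2  16.6 114.2  -0.   49.3   0.5]
tau [-9.9000e-02 -6.4274e+01 -3.9937e+01  7.7000e-02 -7.0100e-01  5.7000e-02] 0.0262076684620207
```

Call:
{"fn": "move_arm", "kwargs": {"motion": "-0.08 0 -0.05 0;0 0 0 0;0 0 0 0"}}

```text
time_s: 47.45
position: [0.5874, -0.0098, 0.1766]
eef_rot: [[0.065, 0.998, 0.0], [0.998, -0.065, -0.0], [-0.0, 0.0, -1.0]]
ft_force: [0.8, 0.5, -1.8]
width: 0.0256
```

```bash
python3 st.py
```

```text
[ 0.5874 -0.0098  0.1766] yaw 86.27 47.45 [-0.099  0.113 -0.061] [ 0.8  0.5 -1.8] [ -3.2  16.5 114.3  -0.   49.2   0.5]
tau [ 3.6000e-02 -6.3946e+01 -3.8559e+01  8.5000e-02 -8.0000e-02  9.0000e-03] 0.025621040433056918
```

Call:
{"fn": "move_arm", "kwargs": {"motion": "-0.03 0 -0.05 0;0 0 0 0"}}

```text
time_s: 47.65
position: [0.587, -0.0097, 0.176]
eef_rot: [[0.065, 0.998, 0.0], [0.998, -0.065, 0.0], [0.0, 0.0, -1.0]]
ft_force: [-0.2, -0.4, -1.6]
width: 0.0257
```

```bash
python3 st.py
```

```text
[ 0.587  -0.0097  0.176 ] yaw 86.27 47.65 [-0.102  0.12   0.015] [-0.2 -0.4 -1.6] [ -3.2  16.5 114.3   0.   49.1   0.5]
tau [-8.0000e-03 -6.3765e+01 -3.8251e+01  5.7000e-02  1.5000e-02  1.0000e-03] 0.025721419591410544
```

Call:
{"fn": "move_arm", "kwargs": {"motion": "0 0 -0.05 0;0 0 0 0"}}

```text
time_s: 47.85
position: [0.5869, -0.0097, 0.1755]
eef_rot: [[0.065, 0.998, 0.0], [0.998, -0.065, -0.0], [-0.0, 0.0, -1.0]]
ft_force: [0.5, 0.3, -0.3]
width: 0.026
```

```bash
python3 st.py
```

```text
[ 0.5869 -0.0097  0.1755] yaw 86.27 47.85 [-0.066  0.1    0.013] [ 0.5  0.3 -0.3] [ -3.2  16.6 114.3  -0.   49.1   0.5]
tau [-4.0000e-03 -6.3786e+01 -3.8223e+01  5.8000e-02  1.6000e-02  0.0000e+00] 0.025987054263320913
```

Call:
{"fn": "move_arm", "kwargs": {"motion": "-0.05 0 0.2 0.04;-0.03 0 0.03 0.04;0 0 0 0.03;0 0 0 0"}}

```text
time_s: 48.25
position: [0.5864, -0.0097, 0.178]
eef_rot: [[-0.046, 0.999, 0.001], [0.999, 0.046, 0.0], [-0.0, 0.001, -1.0]]
ft_force: [2.6, -0.2, -1.4]
width: 0.0256
```

```bash
python3 st.py
```

```text
[ 0.5864 -0.0097  0.178 ] yaw 92.61 48.25 [ 0.025 -0.356 -0.031] [ 2.6 -0.2 -1.4] [ -3.2  16.3 114.3   0.   49.3  -5.8]
tau [ -0.164 -63.211 -37.006  -0.066   0.603  -0.616] 0.025645235230009385
```

Call:
{"fn": "move_arm", "kwargs": {"motion": "-0.03 0 0 0.03;0 0 0 0.02;0 0 0 0"}}

```text
time_s: 48.55
position: [0.586, -0.0098, 0.1779]
eef_rot: [[-0.095, 0.996, 0.0], [0.996, 0.095, -0.0], [-0.0, 0.0, -1.0]]
ft_force: [2.0, 0.1, -1.7]
width: 0.0258
```

```bash
python3 st.py
```

```text
[ 0.586  -0.0098  0.1779] yaw 95.43 48.55 [-0.152 -0.402 -0.147] [ 2.   0.1 -1.7] [ -3.2  16.3 114.4  -0.   49.3  -8.7]
tau [ 3.2200e-01 -6.2843e+01 -3.6817e+01  2.0000e-03  6.1600e-01 -5.3200e-01] 0.025776149571810944
```

Call:
{"fn": "move_arm", "kwargs": {"motion": "0.03 0 0 -0.04;0.05 0 0 -0.04;0 0 -0.1 0;0 0 0 0"}}

```text
time_s: 48.95
position: [0.5863, -0.0097, 0.1766]
eef_rot: [[-0.016, 1.0, -0.001], [1.0, 0.016, 0.0], [0.0, -0.001, -1.0]]
ft_force: [-0.1, 0.2, -1.0]
width: 0.0257
```

```bash
python3 st.py
```

```text
[ 0.5863 -0.0097  0.1766] yaw 90.9 48.95 [-0.07   0.027 -0.008] [-0.1  0.2 -1. ] [ -3.2  16.5 114.3  -0.   49.2  -4.1]
tau [-4.0000e-03 -6.3714e+01 -3.8402e+01  5.6000e-02  1.2000e-02  1.3700e-01] 0.02571911082068494
```

Call:
{"fn": "move_arm", "kwargs": {"motion": "0 0 -0.08 0;0 0 0 0;0 0 0 0"}}

```text
time_s: 49.25
position: [0.5865, -0.0097, 0.176]
eef_rot: [[-0.015, 1.0, -0.0], [1.0, 0.015, -0.0], [-0.0, -0.0, -1.0]]
ft_force: [0.1, 0.2, -1.5]
width: 0.0256
```

```bash
python3 st.py
```

```text
[ 0.5865 -0.0097  0.176 ] yaw 90.88 49.25 [-0.112  0.062  0.011] [ 0.1  0.2 -1.5] [ -3.2  16.5 114.3  -0.   49.1  -4.1]
tau [ 1.0000e-03 -6.3578e+01 -3.8126e+01  5.5000e-02  4.2000e-02 -8.0000e-03] 0.025588531984194137
```

Call:
{"fn": "move_arm", "kwargs": {"motion": "0 0 -0.1 0;0 0 0 0"}}

```text
time_s: 49.45
position: [0.5867, -0.0096, 0.1751]
eef_rot: [[-0.015, 1.0, 0.0], [1.0, 0.015, 0.0], [0.0, 0.0, -1.0]]
ft_force: [-0.4, 1.6, 0.7]
width: 0.0258
```

```bash
python3 st.py
```

```text
[ 0.5867 -0.0096  0.1751] yaw 90.86 49.45 [ 0.169 -0.029 -0.01 ] [-0.4  1.6  0.7] [ -3.2  16.6 114.4   0.   49.   -4.1]
tau [-5.7900e-01 -6.2923e+01 -3.7509e+01 -2.0200e-01  7.5000e-02 -5.0000e-03] 0.025847583807030602
```

Call:
{"fn": "move_arm", "kwargs": {"motion": "0 0 -0.1 0;0 0 0 0"}}

```text
time_s: 49.65
position: [0.5869, -0.0096, 0.1743]
eef_rot: [[-0.015, 1.0, 0.001], [1.0, 0.015, 0.0], [0.0, 0.001, -1.0]]
ft_force: [0.4, 2.2, 2.1]
width: 0.0258
```

```bash
python3 st.py
```

```text
[ 0.5869 -0.0096  0.1743] yaw 90.86 49.65 [0.419 0.056 0.014] [0.4 2.2 2.1] [ -3.2  16.7 114.4   0.   48.9  -4.1]
tau [-1.1600e+00 -6.1348e+01 -3.6430e+01 -4.4600e-01  4.0000e-03 -4.0000e-03] 0.025776392462197623
```

Call:
{"fn": "move_arm", "kwargs": {"motion": "0.02 0 -0.2 0;0 0 -0.15 -0.03;0 0 0 -0.04;0 0 0 -0.04;0 0 0 -0.03;0 0 0 -0.03;0 0 0 -0.02;0 0 0 -0.01;0 0 0 0;0 0 0 0"}}

```text
time_s: 50.65
position: [0.5877, -0.0099, 0.171]
eef_rot: [[0.183, 0.983, 0.002], [0.983, -0.183, -0.0], [-0.0, 0.002, -1.0]]
ft_force: [4.4, -1.6, 4.0]
width: 0.0262
```

```bash
python3 st.py
```

```text
[ 0.5877 -0.0099  0.171 ] yaw 79.43 50.65 [-0.426 -1.194  0.452] [ 4.4 -1.6  4. ] [ -3.2  17.  114.4  -0.   48.5   7.4]
tau [  0.289 -59.474 -31.43    0.593   1.734   0.451] 0.0262237482920656
```

Call:
{"fn": "move_arm", "kwargs": {"motion": "0 0 0.2 0.01;0 0 0.2 0.01;0 0 0.2 0;0 0 0.2 0;0 0 0 0"}}

```text
time_s: 51.15
position: [0.5871, -0.0098, 0.1783]
eef_rot: [[0.164, 0.986, 0.001], [0.986, -0.164, -0.0], [-0.0, 0.001, -1.0]]
ft_force: [5.0, -1.2, -1.3]
width: 0.0258
```

```bash
python3 st.py
```

```text
[ 0.5871 -0.0098  0.1783] yaw 80.56 51.15 [-0.397 -1.24   0.223] [ 5.  -1.2 -1.3] [ -3.2  16.3 114.3  -0.   49.3   6.2]
tau [  0.226 -62.06  -33.959   0.441   1.771   0.261] 0.02584353914932862
```

Call:
{"fn": "move_arm", "kwargs": {"motion": "0 0 0 0.02;0 0 0 0.02;0 0 0 0"}}

```text
time_s: 51.45
position: [0.5869, -0.0096, 0.1785]
eef_rot: [[0.124, 0.992, 0.0], [0.992, -0.124, 0.0], [0.0, 0.0, -1.0]]
ft_force: [4.8, 0.2, 0.4]
width: 0.0259
```

```bash
python3 st.py
```

```text
[ 0.5869 -0.0096  0.1785] yaw 82.88 51.45 [ 0.056 -1.045  0.176] [4.8 0.2 0.4] [ -3.2  16.3 114.3   0.   49.4   3.9]
tau [ -0.776 -62.053 -34.582  -0.078   1.515  -0.2  ] 0.025875272215040726
```

Call:
{"fn": "move_arm", "kwargs": {"motion": "0.04 0 0 0.01;0 0 0 0.01;0 0 0 0"}}

```text
time_s: 51.75
position: [0.587, -0.0096, 0.1784]
eef_rot: [[0.104, 0.995, -0.001], [0.995, -0.104, 0.0], [0.0, -0.001, -1.0]]
ft_force: [1.7, 1.6, 0.3]
width: 0.0258
```

```bash
python3 st.py
```

```text
[ 0.587  -0.0096  0.1784] yaw 84.01 51.75 [ 0.183 -0.527  0.07 ] [1.7 1.6 0.3] [ -3.2  16.4 114.2   0.   49.4   2.8]
tau [ -0.851 -62.246 -36.13   -0.201   0.738  -0.096] 0.025762419191618476
```

Call:
{"fn": "move_arm", "kwargs": {"motion": "0.02 0 0 0.01;0 0 0 0.01;0 0 0 0"}}

```text
time_s: 52.05
position: [0.587, -0.0097, 0.1783]
eef_rot: [[0.084, 0.996, -0.001], [0.996, -0.084, 0.0], [-0.0, -0.001, -1.0]]
ft_force: [-0.2, 1.0, -1.2]
width: 0.0257
```

```bash
python3 st.py
```

```text
[ 0.587  -0.0097  0.1783] yaw 85.16 52.05 [ 0.017 -0.042 -0.011] [-0.2  1.  -1.2] [ -3.2  16.4 114.2  -0.   49.4   1.6]
tau [-2.9400e-01 -6.3310e+01 -3.7945e+01 -5.0000e-02  1.4200e-01 -1.6300e-01] 0.025662571450176048
```

Call:
{"fn": "move_arm", "kwargs": {"motion": "0 0 -0.12 0;0 0 0 0;0 0 0 0"}}

```text
time_s: 52.35
position: [0.5871, -0.0097, 0.1771]
eef_rot: [[0.085, 0.996, -0.001], [0.996, -0.085, -0.0], [-0.0, -0.001, -1.0]]
ft_force: [-0.2, -0.1, -2.2]
width: 0.0256
```

```bash
python3 st.py
```

```text
[ 0.5871 -0.0097  0.1771] yaw 85.13 52.35 [-0.097  0.241  0.044] [-0.2 -0.1 -2.2] [ -3.2  16.5 114.2  -0.   49.3   1.7]
tau [ 1.9000e-02 -6.4039e+01 -3.8933e+01  1.1500e-01 -1.8800e-01  3.9000e-02] 0.02561271839399604
```

Call:
{"fn": "move_arm", "kwargs": {"motion": "0 0 -0.05 0;0 0 0 0;0 0 0 0"}}

```text
time_s: 52.65
position: [0.5872, -0.0097, 0.1767]
eef_rot: [[0.085, 0.996, -0.001], [0.996, -0.085, -0.0], [-0.0, -0.001, -1.0]]
ft_force: [-1.1, 0.2, -0.9]
width: 0.0257
```

```bash
python3 st.py
```

```text
[ 0.5872 -0.0097  0.1767] yaw 85.13 52.65 [-0.103  0.544  0.04 ] [-1.1  0.2 -0.9] [ -3.2  16.5 114.2  -0.   49.3   1.6]
tau [ 4.000e-02 -6.376e+01 -3.939e+01  1.360e-01 -5.680e-01  4.500e-02] 0.0256742583155948
```

Call:
{"fn": "move_arm", "kwargs": {"motion": "-0.03 0 -0.05 0;0 0 0 0"}}

```text
time_s: 52.85
position: [0.5871, -0.0097, 0.1763]
eef_rot: [[0.085, 0.996, 0.0], [0.996, -0.085, -0.0], [-0.0, 0.0, -1.0]]
ft_force: [-0.4, -0.6, -0.1]
width: 0.0258
```

```bash
python3 st.py
```

```text
[ 0.5871 -0.0097  0.1763] yaw 85.13 52.85 [-0.072  0.421  0.041] [-0.4 -0.6 -0.1] [ -3.2  16.5 114.3  -0.   49.2   1.6]
tau [ 0.0000e+00 -6.3411e+01 -3.8768e+01  1.1500e-01 -4.1900e-01  4.5000e-02] 0.025754854273753142
```

Call:
{"fn": "move_arm", "kwargs": {"motion": "0.06 0 0.2 -0.03;0 0 0 -0.03;0 0 0 -0.02;0 0 0 0;0 0 0 0"}}

```text
time_s: 53.35
position: [0.5878, -0.0098, 0.1784]
eef_rot: [[0.164, 0.987, 0.0], [0.987, -0.164, -0.0], [-0.0, 0.0, -1.0]]
ft_force: [-1.3, -1.1, -1.0]
width: 0.026
```

```bash
python3 st.py
```

```text
[ 0.5878 -0.0098  0.1784] yaw 80.58 53.35 [-0.495  0.302  0.28 ] [-1.3 -1.1 -1. ] [ -3.2  16.4 114.2  -0.   49.4   6.2]
tau [  0.66  -63.483 -38.646   0.614  -0.211   0.306] 0.02599130074296537
```

Call:
{"fn": "move_arm", "kwargs": {"motion": "-0.02 0 0 0.03;-0.03 0 0 0.03;0 0 0 0.01;0 0 0 0"}}

```text
time_s: 53.75
position: [0.5872, -0.0097, 0.1783]
eef_rot: [[0.095, 0.995, -0.0], [0.995, -0.095, 0.0], [0.0, -0.0, -1.0]]
ft_force: [-0.8, -0.1, -1.3]
width: 0.0259
```

```bash
python3 st.py
```

```text
[ 0.5872 -0.0097  0.1783] yaw 84.54 53.75 [-0.17   0.342  0.02 ] [-0.8 -0.1 -1.3] [ -3.2  16.4 114.2   0.   49.4   2.2]
tau [  0.236 -63.679 -38.989   0.186  -0.312  -0.232] 0.02589608011775043
```

Free of torque. I'll lift out and head for the stand, checking the lock on the way.

Call:
{"fn": "move_arm", "kwargs": {"motion": "0 0 0.5 0;0 0 1 0;0 0 2 0;0 0 3 0;0 3 2.7 0.13;-1 4.5 0 0.13;-1 4.5 0 0.13;-1 4.5 0 0.13;-1 4.5 0 0.13;-1 4.5 0 0.13"}}

```text
time_s: 54.75
position: [0.5367, 0.2472, 0.2716]
eef_rot: [[-0.637, 0.771, 0.001], [0.771, 0.637, 0.001], [-0.0, 0.001, -1.0]]
ft_force: [0.3, 0.4, -1.8]
width: 0.0257
```

```bash
python3 st.py
python3 - <<'E'
from h import *
import json
b=r.capture('scene');cv2.imwrite('pics/s17.png',b);a=cv2.imread('pics/scene0.png');m=cv2.imread('pics/s15.png')
z=lambda im:cv2.resize(im[160:215,262:317],None,fx=6,fy=6,interpolation=cv2.INTER_CUBIC)
z4=lambda im:cv2.resize(im[165:205,268:312],None,fx=6,fy=9,interpolation=cv2.INTER_CUBIC)
cv2.imwrite('pics/cmp2.png',np.hstack([z4(a),z4(m),z4(b)]))
x,y=[int(v) for v in proj('scene',(.587,-.01,.1))]
for im in(a,m,b):
    zz=cv2.resize(im[y-25:y+25,x-25:x+25],None,fx=10,fy=10,interpolation=cv2.INTER_CUBIC).astype(float)
    for th in(.35,.5):
        mm=((zz[:,:,2]-zz[:,:,0])>th*(zz[:,:,2]+12)).astype(np.uint8)
        c=max(cv2.findContours(mm,cv2.RETR_EXTERNAL,cv2.CHAIN_APPROX_NONE)[0],key=cv2.contourArea);h=cv2.convexHull(c)
        e=cv2.fitEllipse(h);print(th,np.round(np.array(e[0])/10,2),cv2.boundingRect(h))
for e in((320/8+240,345/7.5+140),):pass
E
```

```text
[0.5367 0.2472 0.2716] yaw 129.53 54.75 [-0.072 -0.025 -0.002] [ 0.3  0.4 -1.8] [ 22.5   9.7 111.2   0.   59.  -17.1]
tau [ -9.328 -62.435 -41.378   0.095   0.15    1.112] 0.025720213194116166
0.35 [26.33 27.59] (115, 148, 296, 257)
0.5 [26.32 27.6 ] (117, 150, 292, 252)
0.35 [26.35 27.79] (115, 151, 297, 254)
0.5 [26.35 27.77] (116, 154, 294, 248)
0.35 [26.36 27.78] (115, 151, 296, 254)
0.5 [26.35 27.77] (117, 154, 292, 248)
```

View pics/cmp2.png

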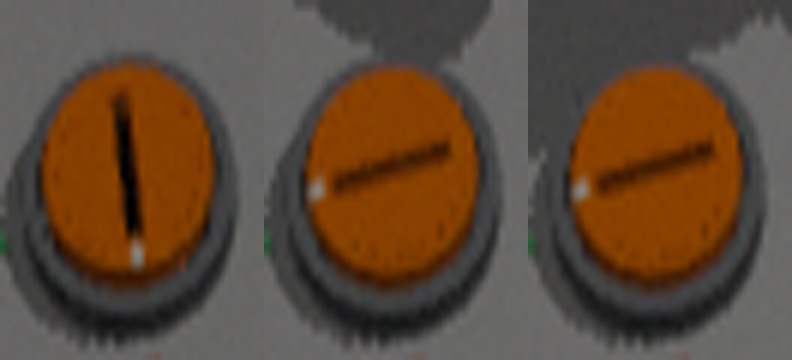

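Call:
{"fn": "move_arm", "kwargs": {"motion": "-1 3.8 0 0.13;-0.9 3.8 0 0.13;0 0 0 0.13;0 0 0 0.11;0 0 -4 0;0 0 0 0;0 0 0 0"}}

```text
time_s: 55.5
position: [0.5181, 0.3212, 0.2309]
eef_rot: [[-0.926, 0.377, -0.001], [0.377, 0.926, -0.0], [0.001, -0.001, -1.0]]
ft_force: [0.8, 0.5, -0.6]
width: 0.0262
```

```bash
python3 st.py
```

```text
[0.5181 0.3212 0.2309] yaw 157.85 55.5 [ 0.062 -0.005 -0.031] [ 0.8  0.5 -0.6] [ 29.6  14.3 110.3   0.   55.4 -38.2]
tau [ 1.5900e-01 -6.0918e+01 -3.9622e+01  3.2000e-02 -4.5000e-02 -1.7000e-02] 0.02615334334472391
```

Call:
{"fn": "move_arm", "kwargs": {"motion": "0 0.2 -2.5 0.012;0 0 -3 0;0 0 -2.5 0;0 0 -1 0;0 0 -1 0;0 0 -0.5 0;0 0 0 0"}}

```text
time_s: 56.2
position: [0.5185, 0.3234, 0.1258]
eef_rot: [[-0.931, 0.365, 0.0], [0.365, 0.931, 0.0], [-0.0, 0.0, -1.0]]
ft_force: [-0.0, 1.1, -1.3]
width: 0.0259
```

Call:
{"fn": "move_arm", "kwargs": {"motion": "0 0 -0.7 0;0 0 -0.7 0;0 0 -0.5 0;0 0 -0.4 0;0 0 0 0;0 0 0 0"}}

```text
time_s: 56.8
position: [0.5182, 0.3233, 0.1023]
eef_rot: [[-0.931, 0.365, -0.0], [0.365, 0.931, -0.0], [0.0, -0.0, -1.0]]
ft_force: [0.2, 0.5, 0.2]
width: 0.0261
```

Call:
{"fn": "move_arm", "kwargs": {"motion": "0 0 -0.15 0;0 0 -0.1 0;0 0 0 0;0 0 0 0"}}

```text
time_s: 57.2
position: [0.5182, 0.3233, 0.0999]
eef_rot: [[-0.931, 0.365, 0.0], [0.365, 0.931, 0.0], [-0.0, 0.0, -1.0]]
ft_force: [-0.3, 0.3, -1.5]
width: 0.0255
```

```bash
python3 st.py
```

```text
[0.5182 0.3233 0.0999] yaw 158.58 57.2 [0.045 0.001 0.011] [-0.3  0.3 -1.5] [ 29.8  25.  112.5   0.   42.5 -38.8]
tau [ 2.0000e-03 -7.1313e+01 -3.3431e+01  2.5000e-02  7.3000e-02  0.0000e+00] 0.025496168927961218
```

Call:
{"fn": "move_arm", "kwargs": {"motion": "0 0 -0.05 0;0 0 0 0;0 0 0 0"}}

```text
time_s: 57.5
position: [0.5183, 0.3233, 0.0994]
eef_rot: [[-0.931, 0.365, 0.0], [0.365, 0.931, 0.0], [-0.0, 0.0, -1.0]]
ft_force: [-1.2, -0.4, -0.4]
width: 0.0262
```

Call:
{"fn": "move_arm", "kwargs": {"motion": "0 0 -0.05 0;0 0 0 0;0 0 0 0"}}

```text
time_s: 57.8
position: [0.5183, 0.3233, 0.0994]
eef_rot: [[-0.931, 0.365, 0.0], [0.365, 0.931, 0.0], [-0.0, 0.0, -1.0]]
ft_force: [-3.7, -0.5, 9.2]
width: 0.0258
```

Call:
{"fn": "move_arm", "kwargs": {"motion": "0 0 0.05 0;0 0 0 0;0 0 0 0;0 0 0 0", "claw": 6}}

```text
time_s: 58.2
position: [0.5182, 0.3233, 0.0992]
eef_rot: [[-0.931, 0.365, -0.0], [0.365, 0.931, -0.0], [0.0, -0.0, -1.0]]
ft_force: [-1.0, -0.6, 0.3]
width: 0.055
```

Call:
{"fn": "move_arm", "kwargs": {"motion": "0 0 2 0;0 0 4 0;0 0 4 0;0 0 4 0;0 0 2 0;0 0 0 0;0 0 0 0"}}

```text
time_s: 58.9
position: [0.518, 0.3232, 0.259]
eef_rot: [[-0.931, 0.365, 0.0], [0.365, 0.931, 0.0], [-0.0, 0.0, -1.0]]
ft_force: [0.3, 0.2, 0.7]
width: 0.06
```

```bash
python3 st.py
python3 - <<'E'
from h import *
cv2.imwrite('pics/w18.png',r.capture('wrist'));b=r.capture('scene');cv2.imwrite('pics/s18.png',b)
E
```

```text
[0.518  0.3232 0.259 ] yaw 158.59 58.9 [-0.04   0.037 -0.036] [0.3 0.2 0.7] [ 29.8  12.4 109.4  -0.   58.2 -38.8]
tau [ 2.2000e-02 -6.5579e+01 -4.5186e+01  3.4000e-02  1.5000e-01  1.0000e-03] 0.05996719008483421
```

View pics/w18.png

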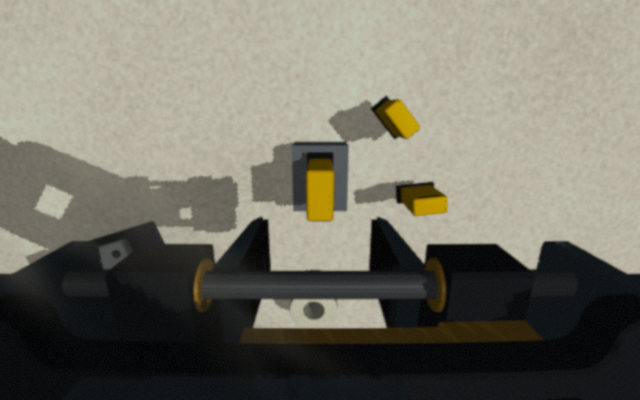

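View pics/s18.png

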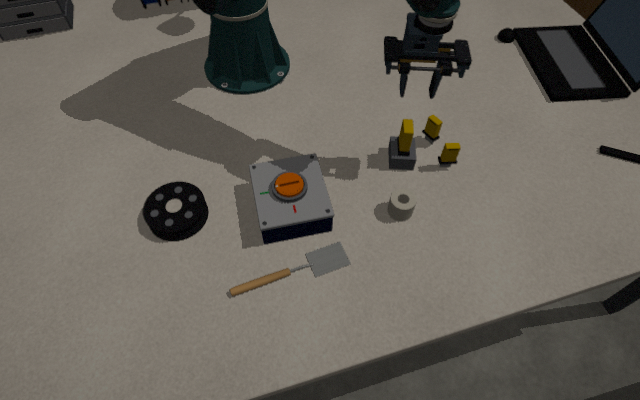

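The key stands in its stand (wrist view, about (320,188)), and the bystanders look to be where they started. The slot points at the green mark (scene view, about (290,185)).

Run:
```python
from cell import r
print(r.job_done(), r.sense()['time_s'])
```

```text
the job is handed in; nothing more can be done
the job is handed in; nothing more can be done
```

I turned the lock to a firm stop at the green mark and put the key back in its stand, but I can't confirm the lock is fully seated. It sits slightly below its starting height. I handed the job in at about 59 s.

**Lock angle:** the last wrist measurement put the lock at about 1.53–1.54 rad, and the final scene picture shows the slot at the green mark. The stop resisted in about the same place on repeated tries. Torque there was mostly 0.3–0.42 N m and briefly about 0.45, at the top of the stated allowance.

**Lock height (did not check out):**
- **Touching with the key:** on its best tries the lock came up with about its 6 N spring force, but roughly 0.7 mm lower than at the start.
- **Cameras:** the scene and wrist pictures suggest it is about 1–1.5 mm low.
- **Retries:** I pressed and turned it several times, including two small turns back to free it, without reaching full height. Full seating is likely but not proven.

**Key and surroundings:** the key's shoulder met the stand at the same height as when I picked it up, so it had not slipped in the grip. It was released and standing there in the final pictures. Only the key touched the box and lock. By eye, the spool, roll, scraper and smaller keys are where they were.

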